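# Pin the lid back on the sample case and shut it

### The arm

A 6-joint arm with a two-finger parallel gripper is mounted at the origin on a cart in front of the work surface, level with it; the furniture and walls round the work are solid. World frame = base frame: x ahead of the robot, y to its left, z up, the work surface at z = 0. Lengths are in mm, angles in rad, forces in N, time in s.
With the tool pointing down it reaches from about 350 to 975 mm from the base axis. Payload 17.4 kg.
Tool frame: the origin (TCP) lies on the centre line of the jaws, within the pads' length; the fingertips stand 8 mm ahead of it and the grasp point (between the pads) lies 11 mm behind it; z points along the fingers, x is the direction in which the jaws open and shut, and the axes are right-handed (so a half turn about z gives the same grasp; the last joint's range is limited). The gripper opens to 85 mm and grips with 20 to 120 N. Pads are 22 mm wide; open, the fingers measure 114 mm over their backs; the gripper's body (76 mm by 85 mm) begins 54 mm behind the grasp point. The pads swing forward as they close: fully open they stand 13 mm farther back than shut.
Start: joints at [1.159, 0.116, 1.442, -0, 1.584, -0.038], TCP at [246.488, 628.392, 239.303] pointing down, gripper open.
Joint ranges: [-2.83, 2.83], [-0.83, 2.19], [0.07, 2.5], [-1.14, 4.28], [0.01, 3], [-2.97, 2.97]. Speed limits (rad/s): [1.89, 1.89, 2.22, 3.14, 3.14, 3.14].

### API

Orientations are given as a rotation vector (axis times angle).
In Python, from plant import manip gives the robot as it stands. The module is installed in compiled form; this text tells all that it offers.
- The arm moves only by the tool carry_out, never from a script. Its argument "deltas" is a list of rows, each an object of numbers: "tx", "ty", "tz": the shift along the tool's x, y, z in m; "wx", "wy", "wz": the turn, a rotation vector about the tool's x, y, z in degrees; "fingers": the closure, from 0 (fully open) to 1 (shut). In form: [{"tx": .., "ty": .., "tz": .., "wx": .., "wy": .., "wz": .., "fingers": ..}, ...]. A call has exactly 8 rows; each row is the pose to reach, as a shift and turn from the pose commanded when the call began, along the tool's axes at that moment; what a row does not reach only later rows make up. A row lasts 1/10 s, in which the tool goes at most 50 mm and 8.59 degrees, less where a joint would pass 70% of its speed; a pose out of reach is approached as far as the arm can. A call with a gripper value outside its range is refused whole. The fingers move at their own pace and stop on an object; "squeeze" is the grip in N (left out, the last holds). Time passes only in rows, so rows that repeat a pose let the fingers close, or fill a call up. It gives the time, the measured TCP pose, the force and the opening at its end, in the units of the state.
- manip.state(): the state, without advancing time (a new reading comes with each control period).
- manip.capture(name): name is "side" or "top" or "wrist"; returns (picture, depth): 480x640x3 uint8, red, green, blue; 480x640 float32, mm along the optical axis (not along the pixel's ray), 0 where there is no reading.
- manip.camera_info(name): a dict with "K" (3x3 intrinsics, pixels), "D" ([k1, k2, p1, p2, k3] as OpenCV has them; the pictures are not rectified), "R" (3x3) and "t" (3): a world point X has camera coordinates R X + t. Camera axes: x right, y down, z forward; pixel columns grow to the right and rows downward; lengths in mm; the calibration is good to about 2 mm. A picture is of the moment at which its call begins: read the wrist's pose just before it. camera_info takes no time and is no camera call; for the wrist camera it gives the pose at the moment of the call.
- manip.sign_off(): hands the job in, once; it reports no verdict.
The state is a dict: "clock": time; "joints": joint angles; "joint_velocities": joint speeds; "effort": joint torques, N m; "position": TCP position; "ee_rot": TCP orientation; "wrist_force": force on the tool from outside, world axes, zero at the start; "torque": the same for the moment, N m; "grip_width": finger opening in mm.
Only numpy, scipy, OpenCV 4.12 (cv2) and the standard library are available. Lean on these libraries where they do the work, as an engineer would, in place of code of your own. Each camera call takes 0.05 s, during which the arm holds its last target.

### The job

Hang the lid back on the wooden sample case: while the lid still stands open against its wire stop, slide the loose red-gripped pin through all five hinge knuckles, fully home so that its grip meets the first knuckle. Then let go of the pin and swing the lid shut on the case. Leave the jar, the steel wool and the pliers where they are.

Things in the scene. Friction and masses are not known exactly. Their poses are not given: they have to be found in the camera images.
- pin: Loose hinge pin, 75 g: steel rod 8 mm thick, 126 mm long, with a tapered tip (last 13 mm, down to 3 mm) and a red plastic grip. Starts lying level on the turntable, rod axis 4 mm up, tip away from the robot and to its right. Origin: on the rod's axis at the shoulder where rod and grip meet; x to the tip, z up as it lies. Turns freely in the hinge.
- pin_grip (a point): Centre of the pin's red grip, a block 32 (x) x 18 (y) x 24 mm (z) with flat sides. It is 16 mm behind the shoulder and 8 mm above the rod's axis as the pin lies (the grip's underside is level with the rod's). Axes as the pin.
- pin_tip (a point): The pin's tip, on the rod's axis, 126 mm from the shoulder.
- case: Small wooden case, fixed, bronze sample plates standing in it: 120 (x) x 116 (y) x 72 mm high, walls 9 mm, lifting cleats on its ends. Origin: centre of its underside; x along the hinge away from the robot, y to the hinge side (robot's left), z up. The hinge is outside the +y wall, axis along x at y = 68, z = 75 mm, over a batten whose top is 9.7 mm below the axis.
- hinge_mouth (a point): Near end of the hinge, on its axis: mouth of the first knuckle, 3 mm in front of the case's near face. x points along the axis into the hinge, z up. Five knuckles in line: steel tubes 22 mm long, 18 mm outside, 12 mm bore, 2.2 mm apart; 1, 3, 5 are the case's, 2 and 4 the lid's. With the pin home its shoulder is here.
- hinge_end (a point): Far end of the fifth knuckle, on the hinge axis, 119 mm from hinge_mouth.
- stop_bar (a point): Middle of the wire stop's crossbar (6 mm wire, 86 mm along x) on which the open lid leans: 72 mm above the hinge axis and 22 mm outside it (+y). Its two legs go down to the batten at x = -40 and 40 mm of the case.
- lid: Loose lid, 0.19 kg: wooden panel 9 mm thick, 117.5 mm wide (y), with two knuckles. Origin: on its knuckles' axis, mid-length. Shut, its axes are the case's and the panel spans y = -10.5 to -128, z = -3 to 6 mm, on the rim. Starts open 100 degrees, leaning out on the wire stop, its knuckles between the case's, up to 1 mm off their axis; only that holds it.
- lid_edge (a point): Middle of the lid's free edge, 128 mm from the hinge axis, 200 mm up at the start; axes as the lid. From y = -36 mm on, the lid is 158 mm long (x = -79 to 79) with end skirts down to z = -17 mm. Open, it overhangs the hinge mouth by 16 mm: an upright gripper strikes it before the pin is home, so lean it back from the lid. Past upright the lid falls shut.
- jar: Bystander: green jar with a red cap, 61 mm wide, 85 mm high; origin at the centre of its underside.
- wool: Bystander: pad of steel wool, 48x63x30 mm; origin at the centre of its underside.
- old_pliers: Bystander: pliers with red handles, 57x176x14 mm, lying flat; origin at the centre of the underside.

How it is judged (in metres and radians):
On the way:
1. the pin is home through all five knuckles while the lid still stands open (x of pin in the frame of hinge_mouth above -0.005 m and angle between the x axis of pin and the x axis of case, either way round below 0.06 rad and y of pin in the frame of hinge_mouth between -0.005 and 0.005 m and z of pin in the frame of hinge_mouth between -0.005 and 0.005 m and y of pin_tip in the frame of hinge_end between -0.005 and 0.005 m and z of pin_tip in the frame of hinge_end between -0.005 and 0.005 m and y of lid in the frame of hinge_mouth between -0.005 and 0.005 m and z of lid in the frame of hinge_mouth between -0.005 and 0.005 m and angle between lid's own z axis and vertical above 1.2 rad), for 0.2 s.
At the end, for the whole second after the job is handed in: The lid lies shut on the case (within 4 degrees of flat), its knuckles within 5 mm of the hinge axis; the pin is through all five knuckles, its shoulder within 5 mm of the first one; lid and pin are at rest (x of pin in the frame of hinge_mouth above -0.005 m and angle between the x axis of pin and the x axis of case, either way round below 0.06 rad and y of pin in the frame of hinge_mouth between -0.005 and 0.005 m and z of pin in the frame of hinge_mouth between -0.005 and 0.005 m and y of pin_tip in the frame of hinge_end between -0.005 and 0.005 m and z of pin_tip in the frame of hinge_end between -0.005 and 0.005 m and y of lid in the frame of hinge_mouth between -0.005 and 0.005 m and z of lid in the frame of hinge_mouth between -0.005 and 0.005 m and angle between the z axis of lid and the z axis of case, either way round below 0.07 rad and angle between lid's own z axis and vertical below 0.3 rad and linear speed of lid below 0.02 m/s and linear speed of pin below 0.05 m/s); the robot touches nothing.
It fails at once if the jar is pushed away (30 mm) or knocked over (distance of jar from where it was at the start of the episode above 0.03 m or angle between jar's own z axis and vertical above 0.6 rad).
It fails at once if the steel wool is pushed away (30 mm) or knocked over (distance of wool from where it was at the start of the episode above 0.03 m or angle between wool's own z axis and vertical above 0.6 rad).
It fails at once if the pair of pliers is pushed away (30 mm) or knocked over (distance of old_pliers from where it was at the start of the episode above 0.03 m or angle between old_pliers's own z axis and vertical above 0.6 rad).
It also fails if it takes over 64 s, if anything falls off the work surface, if the arm or the gripper's body presses on something with over 40 N, if the wrist force passes 120 N, or if a joint passes its speed limit or range.

## Working session

There is one attempt and no reset: what is moved stays moved. The work goes in short steps, Python scripts to look and compute and a tool call to move; the robot and the scene stay as the last step left them, time stands still between calls to the robot, and variables do not carry over. Pictures are saved under pics/ and viewed, and the job is handed in when it is done.

Besides the shell and the picture viewer there is one more tool, called after "Request:" by a JSON object that holds its "op" and its "data", one argument or row to a line. carry_out: Moves the arm, as the interface text tells. Its arguments: {"type":"object","properties":{"deltas":{"type":"array","items":{"type":"object","properties":{"tx":{"type":"number"},"ty":{"type":"number"},"tz":{"type":"number"},"wx":{"type":"number"},"wy":{"type":"number"},"wz":{"type":"number"},"fingers":{"type":"number"}}}},"squeeze":{"type":"number"}},"required":["deltas"]}

```bash
mkdir -p pics; ls
python3 - <<'E'
from plant import manip
import cv2,numpy as np
s=manip.state(); print(s)
for n in ["side","top","wrist"]:
    ci=manip.camera_info(n); print(n,ci)
    p,d=manip.capture(n)
    cv2.imwrite(f"pics/{n}0.png",p[:,:,::-1]); np.save(f"{n}0.npy",d); np.savez(f"{n}0.npz",p=p,d=d,**{k:np.array(v) for k,v in ci.items()})
E
```

```text
pics
{'clock': 0.0, 'joints': array([ 1.15920281e+00,  1.16512073e-01,  1.44229705e+00,  8.11876364e-06,
        1.58399988e+00, -3.78196937e-02]), 'joint_velocities': array([ 5.48971122e-04, -7.09297360e-04, -2.87992386e-05,  7.21493509e-04,
       -1.10279609e-03, -9.95912646e-04]), 'effort': array([ 3.18689432e-03, -7.31988573e+01, -6.32493067e+01,  7.67954634e-05,
        6.22433232e-03,  2.85424505e-05]), 'position': array([246.40614582, 628.213864  , 238.52483806]), 'ee_rot': array([ 2.59497714e+00,  1.76965389e+00, -1.62455598e-03]), 'wrist_force': array([ 0.39222558,  0.00398833, -0.32016212]), 'torque': array([0.00419111, 0.05328564, 0.0153914 ]), 'grip_width': 85.08231231046749}
side {'K': array([[544.88525993,   0.        , 323.31482348],
       [  0.        , 544.88525993, 233.6283143 ],
       [  0.        ,   0.        ,   1.        ]]), 'D': array([0.00420387, 0.        , 0.        , 0.        , 0.        ]), 'R': array([[-0.99993424,  0.01121125, -0.00241494],
       [ 0.00890813,  0.62666851, -0.77923502],
       [-0.00722283, -0.77920529, -0.62672717]]), 't': array(
[... 280 characters left out ...]
R': array([[ 0.07410004, -0.9972313 ,  0.00623897],
       [-0.9731601 , -0.07367538, -0.21801688],
       [ 0.21787292,  0.01008354, -0.97592506]]), 't': array([-154.02453638,  537.29301462, 1121.7018894 ])}
wrist {'K': array([[367.91099099,   0.        , 318.57196514],
       [  0.        , 367.91099099, 235.39137967],
       [  0.        ,   0.        ,   1.        ]]), 'D': array([-0.00507604,  0.        ,  0.        ,  0.        ,  0.        ]), 'R': array([[ 3.65516066e-01,  9.30804658e-01, -8.33523736e-04],
       [ 8.79535555e-01, -3.45089918e-01,  3.27612814e-01],
       [ 3.04655892e-01, -1.20480861e-01, -9.44811701e-01]]), 't': array([-674.38890347,  -42.26205849,  379.68998492])}
```

View pics/side0.png

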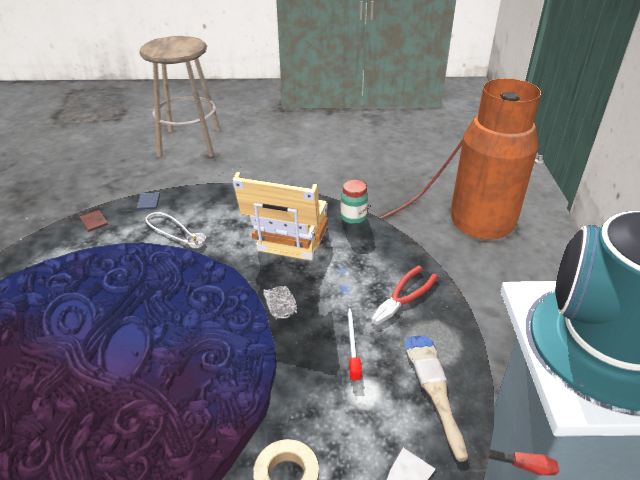

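View pics/top0.png

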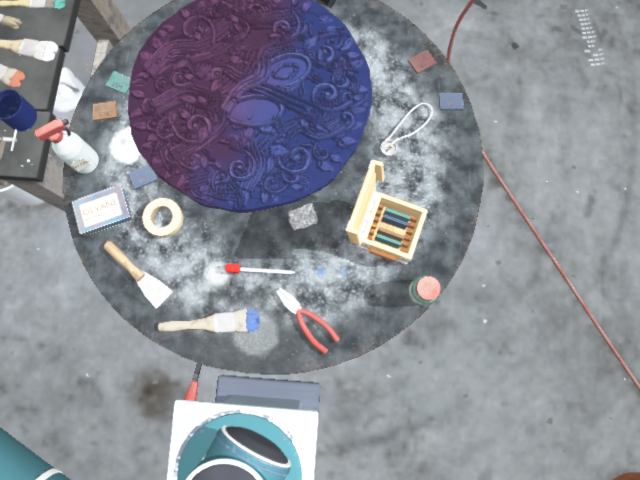

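View pics/wrist0.png

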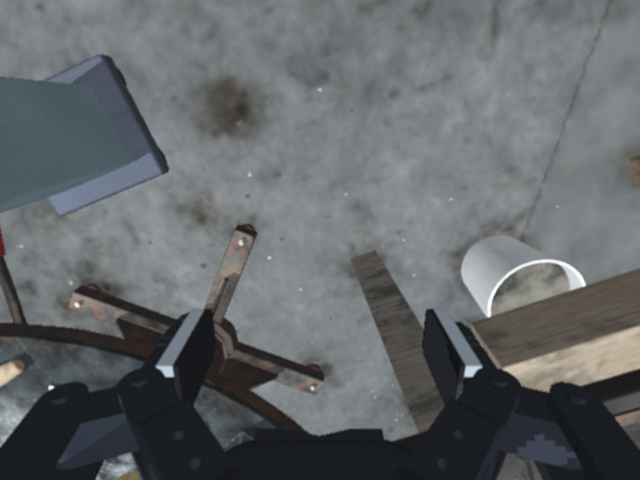

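The side view shows the case at about (285,220) with its lid open towards the camera, and the pin from the grip at (355,370) to the tip at (349,310). In the top view the grip is at (233,268), the tip at (293,272) and the case at (390,220). The wrist view holds nothing useful yet. Next I'll measure.

```bash
cat > h.py <<'E'
import numpy as np,cv2
from scipy.spatial.transform import Rotation as Rn
def load(n):
    z=np.load(n); return z['p'],z['d'],{k:z[k] for k in 'KDRt'}
def rays(ci,uv):
    uv=np.asarray(uv,float).reshape(-1,1,2)
    n=cv2.undistortPoints(uv,ci['K'],ci['D']).reshape(-1,2)
    d=np.c_[n,np.ones(len(n))]@ci['R']   # R^T d
    return -ci['R'].T@ci['t'],d
def onplane(ci,uv,z):
    c,d=rays(ci,uv); s=(z-c[2])/d[:,2]; return c+d*s[:,None]
def cloud(ci,dep,mask=None):
    v,u=np.nonzero((dep>0) if mask is None else (mask&(dep>0)))
    c,d=rays(ci,np.c_[u,v]); return c+d*dep[v,u][:,None],u,v
def proj(ci,X):
    X=np.asarray(X,float).reshape(-1,3)
    r,_=cv2.Rodrigues(ci['R']); return cv2.projectPoints(X,r,ci['t'].reshape(3,1),ci['K'],ci['D'])[0].reshape(-1,2)
def tri(obs):
    A=np.zeros((3,3));b=np.zeros(3)
    for ci,uv in obs:
        c,d=rays(ci,[uv]);d=d[0]/np.linalg.norm(d[0]);P=np.eye(3)-np.outer(d,d);A+=P;b+=P@c
    X=np.linalg.solve(A,b); return X
E
python3 - <<'E'
from h import *
for n in ["side","top"]:
    p,d,ci=load(n+'0.npz')
    print(n,'campos',-ci['R'].T@ci['t'])
    x0,y0,x1,y1=(210,160,450,400) if n=='side' else (200,140,450,370)
    cv2.imwrite(f'pics/{n}0z.png',cv2.resize(p[y0:y1,x0:x1,::-1],None,fx=(2.5 if n=='side' else 2.6),fy=2.5 if n=='side' else 2.6,interpolation=cv2.INTER_CUBIC))
    hsv=cv2.cvtColor(p,cv2.COLOR_RGB2HSV)
    X=[(355,370),(349,310)] if n=='side' else [(233,268),(293,272)]
    print(onplane(ci,X,4))
    # depth noise check: table
    P,u,v=cloud(ci,d)
    print(len(P),(d==0).mean())
    m=(abs(P[:,2])<15); print('table z',np.median(P[m,2]))
E
```

```text
side campos [509.86650408 619.95310201 750.1460544 ]
[[452.55605206  55.45996398   4.        ]
 [456.03240227 -80.37400616   4.        ]]
305962 0.004029947916666667
table z -1.3203321905859866
top campos [ 289.89688525 -125.32354362 1212.79688134]
[[455.41380208  57.7229521    4.        ]
 [456.72345075 -80.80593952   4.        ]]
305986 0.003951822916666667
table z -2.4570340094369385
```

```bash
ls pics
```

```text
side0.png
side0z.png
top0.png
top0z.png
wrist0.png
```

View pics/side0z.png

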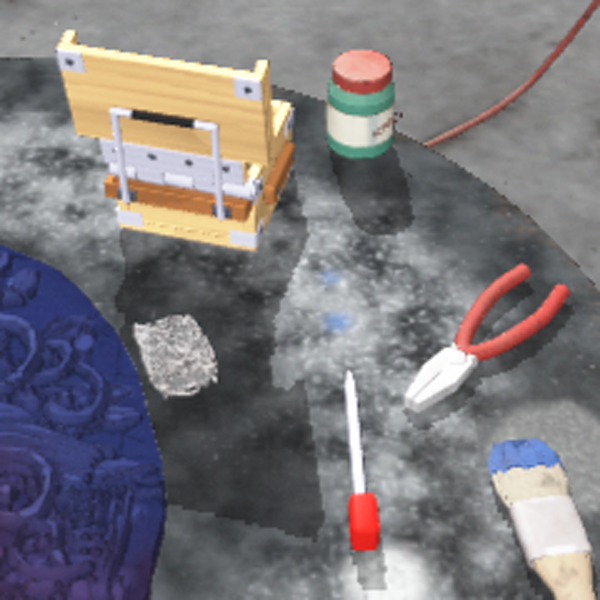

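View pics/top0z.png

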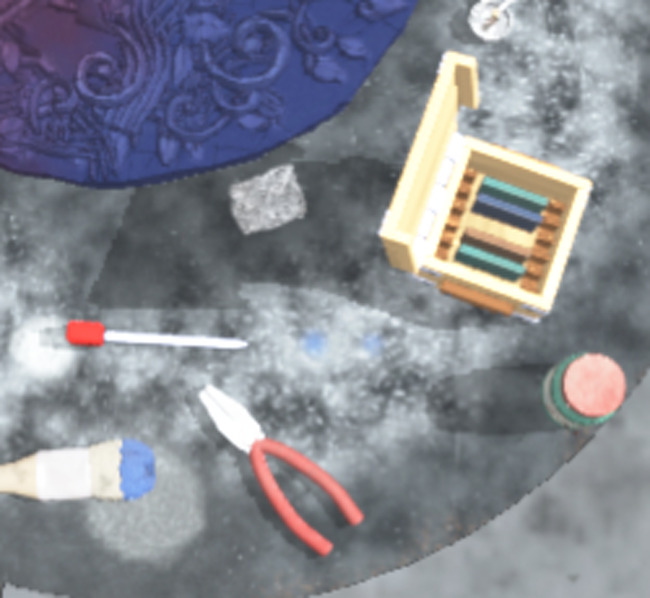

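The zooms show the lid leaning on its wire stop and the four knuckles between about (285..345, 150..260) in the zoomed top view. I'll find the case frame from the rim height, the side walls and the knuckles.

Run:
```python
from h import *
p,d,ci=load('top0.npz')
P,u,v=cloud(ci,d)
# depth bias on table near case
m=(u>200)&(u<450)&(v>140)&(v<370)
print('noise', np.std(P[m&(abs(P[:,2])<12),2]))
S=m&(u>340)&(u<435)&(v>155)&(v<270)
r=S&(P[:,2]>64)&(P[:,2]<78)
img=np.zeros((480,640),np.uint8); img[v[r],u[r]]=255
cv2.imwrite('pics/rim.png',cv2.resize(img[150:280,330:440],None,fx=6,fy=6,interpolation=cv2.INTER_NEAREST))
g=cv2.resize(p[150:280,330:440,::-1],None,fx=6,fy=6,interpolation=cv2.INTER_CUBIC)
cv2.imwrite('pics/topc.png',g[:600])
ps,ds,cs=load('side0.npz')
g=cv2.resize(ps[165:265,225:335,::-1],None,fx=6,fy=6,interpolation=cv2.INTER_CUBIC)
cv2.imwrite('pics/sidec.png',g)
```

```text
noise 3.4129713594053706
```

View pics/rim.png

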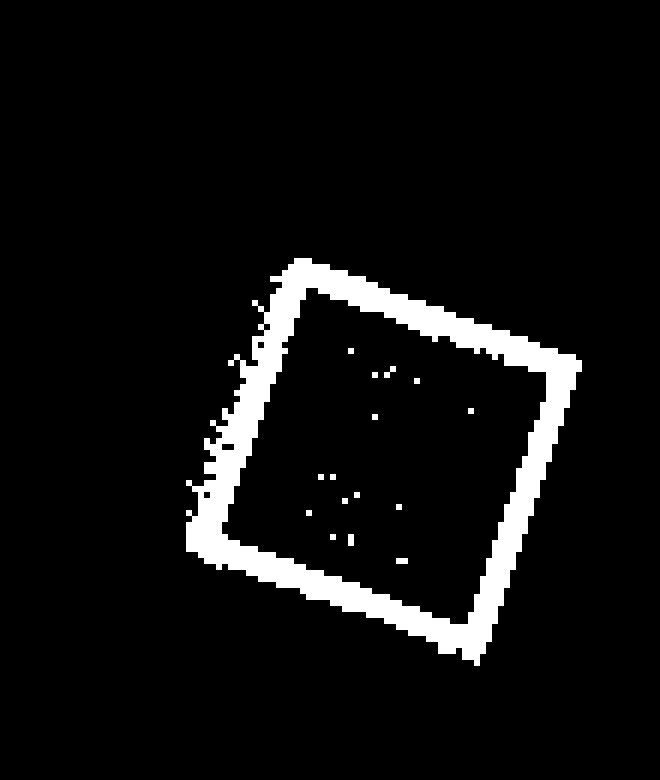

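View pics/topc.png

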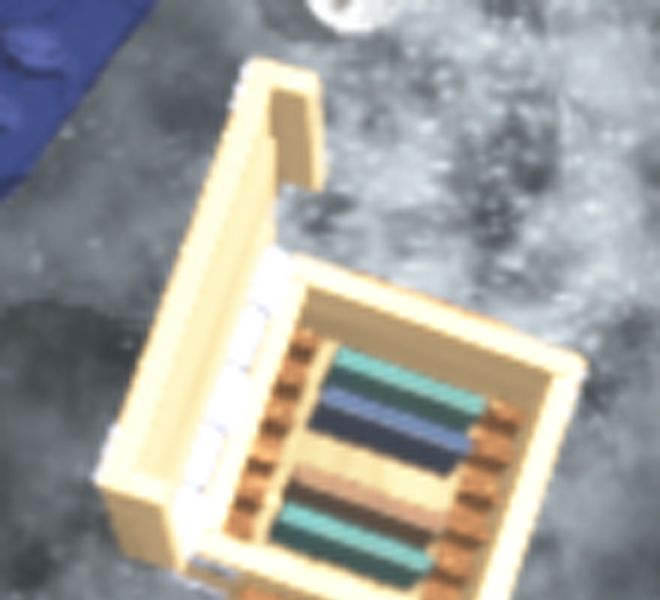

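View pics/sidec.png

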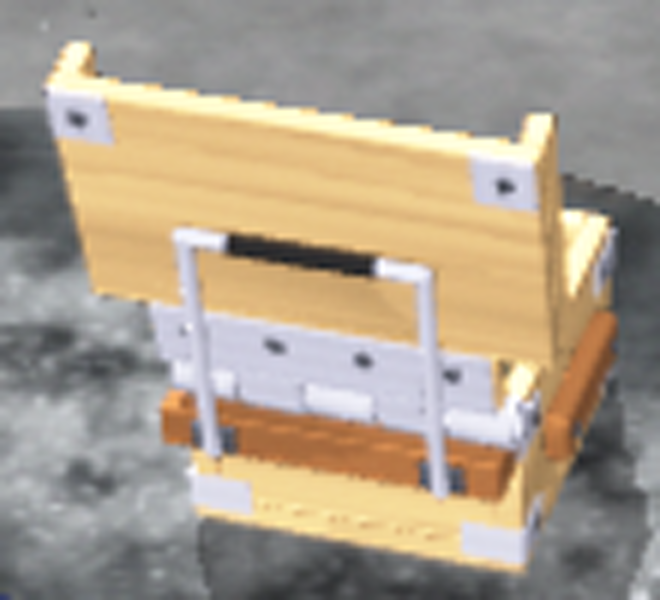

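```bash
cat > rim.py <<'E'
from h import *
def fit(n,ps):
    p,d,ci=load(n)
    P,u,v=cloud(ci,d)
    r=(abs(P[:,2]-ps['zc'])<ps['tol'])&(np.hypot(P[:,0]-ps['c'][0],P[:,1]-ps['c'][1])<100)
    img=np.zeros(d.shape,np.uint8); img[v[r],u[r]]=255
    return img
E
python3 - <<'E'
from h import *
p,d,ci=load('top0.npz')
P,u,v=cloud(ci,d)
c=P[(u==390)&(v==220)];print('c',c)
S=(u>340)&(u<435)&(v>185)&(v<270)
h=np.histogram(P[S,2],bins=np.arange(50,220,2)); print([(b,n) for n,b in zip(*h) if n>15])
tab=(u>250)&(u<340)&(v>235)&(v<262); print('table',P[tab,2].mean(),P[tab,2].std())
E
```

```text
c [[ 584.16614803 -291.37492338   52.25779859]]
[(np.int64(50), np.int64(73)), (np.int64(52), np.int64(52)), (np.int64(54), np.int64(68)), (np.int64(56), np.int64(85)), (np.int64(58), np.int64(146)), (np.int64(60), np.int64(149)), (np.int64(62), np.int64(90)), (np.int64(64), np.int64(60)), (np.int64(66), np.int64(104)), (np.int64(68), np.int64(220)), (np.int64(70), np.int64(279)), (np.int64(72), np.int64(177)), (np.int64(74), np.int64(49)), (np.int64(76), np.int64(40)), (np.int64(78), np.int64(31)), (np.int64(80), np.int64(45)), (np.int64(82), np.int64(30)), (np.int64(148), np.int64(17)), (np.int64(174), np.int64(18)), (np.int64(194), np.int64(28)), (np.int64(196), np.int64(72)), (np.int64(198), np.int64(99)), (np.int64(200), np.int64(65))]
table -2.7900492431611585 2.376416558462902
```

```bash
cat > rimfit.py <<'E'
from h import *
def rimfit(n,c0,yaw,verbose=True):
    p,d,ci=load(n)
    P,u,v=cloud(ci,d)
    r=(abs(P[:,2]-70.5)<6.5)&(np.hypot(P[:,0]-c0[0],P[:,1]-c0[1])<95)
    img=np.zeros(d.shape,np.uint8); img[v[r],u[r]]=255
    img=cv2.morphologyEx(img,cv2.MORPH_OPEN,np.ones((3,3)))
    out=[]
    cs,hi=cv2.findContours(img,cv2.RETR_CCOMP,cv2.CHAIN_APPROX_NONE)
    pts=[]
    for k,cc in enumerate(cs):
        if len(cc)<60: continue
        hole=hi[0][k][3]>=0
        w=onplane(ci,cc.reshape(-1,2),72.)[:,:2]
        pts.append((hole,w))
    for it in range(6):
        ex=np.array([np.cos(yaw),np.sin(yaw)]);ey=np.array([-ex[1],ex[0]])
        L={}
        for hole,w in pts:
            q=np.c_[(w-c0)@ex,(w-c0)@ey]
            a=51 if hole else 60; b=49 if hole else 58
            for nm,ax,val in [('x+',0,a),('x-',0,-a),('y+',1,b),('y-',1,-b)]:
                m=(abs(q[:,ax]-val)<8)&(abs(q[:,1-ax])<40)
                if m.sum()>10:
                    f=np.polyfit(q[m,1-ax],q[m,ax],1); res=q[m,ax]-np.polyval(f,q[m,1-ax])
                    f=np.polyfit(q[m,1-ax][abs(res)<3],q[m,ax][abs(res)<3],1)
                    L[('in' if hole else 'out')+nm]=(f[1]-val,f[0],m.sum())
        sl=[(-f if k[-2]=='x' else f) for k,(o,f,nn) in L.items()]
        yaw+=np.median(sl)
        use={'x':[L[k][0] for k in L if k[-2]=='x'],'y':[L[k][0] for k in L if k[-2]=='y']}
        c0=c0+ex*np.mean(use['x'])+ey*np.mean(use['y'])
    if verbose:
        for k in L: print(k,np.round(L[k],3))
    return c0,yaw
if __name__=='__main__':
    c,y=rimfit('top0.npz',np.array([585.,-285.]),np.radians(-17)); print(c,np.degrees(y))
    c,y=rimfit('side0.npz',c,y); print(c,np.degrees(y))
E
python3 rimfit.py
```

```text
outx+ [-10.796   0.308  11.   ]
outy- [ 9.773 -0.259 15.   ]
outx- [ 2.685 -0.059 35.   ]
outy+ [-4.098  0.043 35.   ]
[ 563.77030751 -290.4862286 ] -25.315961637988156
[nan nan] nan
  return _methods._mean(a, axis=axis, dtype=dtype,
  ret = ret.dtype.type(ret / rcount)
```

Run:
```python
from h import *
p,d,ci=load('top0.npz')
W=onplane(ci,[(380.3,193.),(427,210),(409.7,260.3),(361,240.8)],72.)[:,:2]
print(W, W.mean(0)); 
e=[W[(i+1)%4]-W[i] for i in range(4)]; print([ (np.linalg.norm(x),np.degrees(np.arctan2(x[1],x[0]))) for x in e])
from rimfit import rimfit
c,y=rimfit('top0.npz',W.mean(0),np.radians(-17)); print(c,np.degrees(y))
```

```text
[[ 639.86325776 -264.21956765]
 [ 608.52474844 -370.69309892]
 [ 491.83730198 -335.56927957]
 [ 527.29157311 -226.66084507]] [ 566.87922032 -299.2856978 ]
[(np.float64(110.98970685201473), np.float64(-106.40081460523002)), (np.float64(121.85911063912533), np.float64(163.2478010184173)), (np.float64(114.53406675400589), np.float64(71.96775457146873)), (np.float64(118.6719925938596), np.float64(-18.450901020720227))]
outy+ [-1.421e+00  7.000e-03  3.300e+01]
outy- [ 1.334e+00 -1.200e-02  3.200e+01]
[nan nan] -16.420664783565996
  return _methods._mean(a, axis=axis, dtype=dtype,
  ret = ret.dtype.type(ret / rcount)
```

```bash
sed -i 's/img=cv2.morphologyEx.*/img=cv2.morphologyEx(img,cv2.MORPH_CLOSE,np.ones((3,3)))/; s/<8)&/<9)\&/' rimfit.py
python3 - <<'E'
from h import *
from rimfit import rimfit
c,y=rimfit('top0.npz',np.array([566.9,-299.3]),np.radians(-17)); print(c,np.degrees(y))
ex=np.array([np.cos(y),np.sin(y)]);ey=np.array([-ex[1],ex[0]])
print('mouth',c-63*ex+68*ey,'end',c+56*ex+68*ey)
# overlay
p,d,ci=load('top0.npz');ps,ds,cs=load('side0.npz')
def T(x,yy,z): return np.r_[c+x*ex+yy*ey,z]
for nm,im,k,o in (('top',p,ci,(330,150)),('side',ps,cs,(225,165))):
    g=cv2.resize(im[o[1]:o[1]+100,o[0]:o[0]+110,::-1],None,fx=6,fy=6,interpolation=cv2.INTER_CUBIC)
    for X in [T(60,58,72),T(60,-58,72),T(-60,-58,72),T(-60,58,72),T(-63,68,75),T(56,68,75),T(-43,90,147),T(43,90,147),T(-60,58,0),T(60,58,0)]:
        q=(proj(k,X)[0]-o+0.5)*6; cv2.drawMarker(g,tuple(int(t) for t in q),(0,0,255),cv2.MARKER_CROSS,14,1)
    cv2.imwrite(f'pics/ov_{nm}.png',g)
E
```

```text
outx+ [-3.66e-01  2.00e-03  3.30e+01]
outx- [ 9.53e-01 -1.30e-02  3.50e+01]
outy+ [ 1.325 -0.    43.   ]
outy- [5.94e-01 9.00e-03 3.30e+01]
inx+ [-3.8e-01  5.0e-03  3.3e+01]
inx- [-2.08e-01  2.00e-03  3.50e+01]
iny+ [-9.96e-01  4.00e-03  3.30e+01]
iny- [-0.923  0.    33.   ]
[ 567.84284498 -296.83006603] -16.609727161760528
mouth [ 526.90945125 -213.65881332] end [ 640.94406428 -247.6750893 ]
```

View pics/ov_top.png

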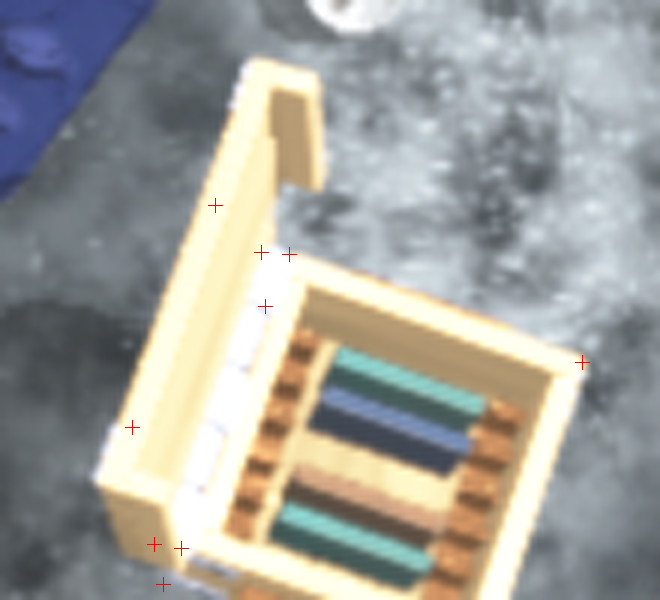

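View pics/ov_side.png

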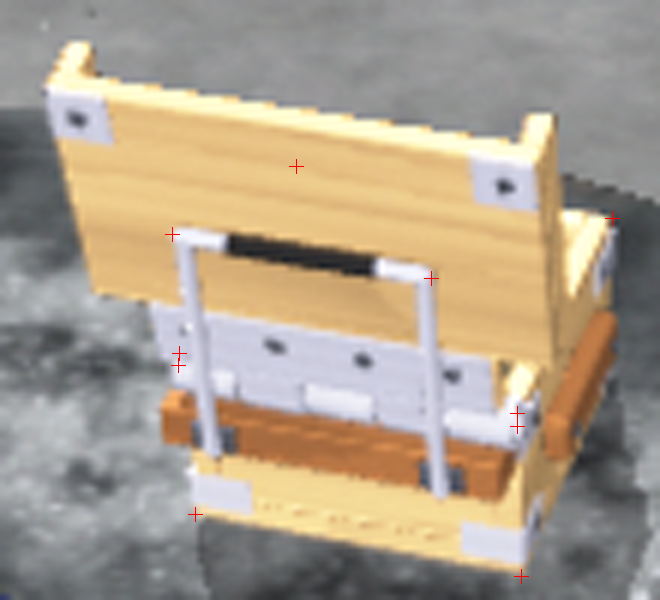

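Run:
```python
from h import *
p,d,ci=load('wrist0.npz')
c=-ci['R'].T@ci['t']; 
T=np.array([246.406,628.214,238.525]); Rt=Rn.from_rotvec([2.59497714e+00,1.76965389e+00,-1.62455598e-03]).as_matrix()
print('cam in tool',Rt.T@(c-T)); print('Rct',ci['R']@Rt)
# fine pin
for n in ['top','side']:
    p,d,ci=load(n+'0.npz'); hsv=cv2.cvtColor(p,cv2.COLOR_RGB2HSV).astype(int)
    red=((hsv[...,0]<6)|(hsv[...,0]>174))&(hsv[...,1]>190)&(hsv[...,2]>150)
    ncomp,lab,st,cen=cv2.connectedComponentsWithStats(red.astype(np.uint8))
    for k in range(1,ncomp):
        if st[k,4]>20: print(n,st[k],cen[k],onplane(ci,[cen[k]],12.))
```

```text
cam in tool [  -0.23827348  -84.20244962 -133.48926664]
Rct [[ 9.99999842e-01  4.13597473e-04 -3.81679443e-04]
 [-5.15827070e-04  9.44794335e-01 -3.27663546e-01]
 [ 2.25087761e-04  3.27663691e-01  9.44794398e-01]]
side [350 358  11  22 174] [355.35057471 370.42528736] [[452.64160829  62.37102964  12.        ]]
```

```bash
cat > mv.py <<'E'
import json,sys
from h import *
def getcmd():
    z=json.load(open('cmd.json')); return np.array(z['t']),np.array(z['R'])
def setcmd(t,R): json.dump({'t':list(map(float,t)),'R':np.asarray(R).tolist()},open('cmd.json','w'))
def applied(row):
    """row: tx..wz (m,deg) of the last row sent"""
    t,R=getcmd(); t=t+R@(np.array(row[:3])*1000); R=R@Rn.from_rotvec(np.radians(row[3:])).as_matrix(); setcmd(t,R)
def toolR(yaw,th,roll=0):
    d=np.array([np.cos(yaw),np.sin(yaw),0]); l=np.array([-d[1],d[0],0]); up=np.array([0,0,1.])
    z=-up*np.cos(th)+d*np.sin(th); R=np.c_[l,np.cross(z,l),z]
    return R
def delta(t1,R1,n=1):
    t,R=getcmd(); dt=R.T@(np.asarray(t1)-t)/1000; w=np.degrees(Rn.from_matrix(R.T@R1).as_rotvec())
    print('delta t',np.round(dt,4),'w',np.round(w,2),'|t|',np.round(np.linalg.norm(dt)*1000),'|w|',np.round(np.linalg.norm(w),1))
    return dt,w
def st():
    from plant import manip
    s=manip.state(); t,R=getcmd()
    Rm=Rn.from_rotvec(s['ee_rot']).as_matrix()
    print('clk',round(s['clock'],2),'j',np.round(s['joints'],2),'pos',np.round(s['position'],1),'err',np.round(s['position']-t,1),'rot err deg',np.round(np.degrees(Rn.from_matrix(R.T@Rm).as_rotvec()),2),'F',np.round(s['wrist_force'],1),'w',round(s['grip_width'],1))
    return s
def snap(name,fn):
    from plant import manip
    ci=manip.camera_info(name); p,d=manip.capture(name)
    np.savez(fn+'.npz',p=p,d=d,**{k:np.array(v) for k,v in ci.items()}); cv2.imwrite(f'pics/{fn}.png',p[:,:,::-1]); return p,d,ci
E
python3 - <<'E'
from mv import *
setcmd([246.488,628.392,239.303],Rn.from_rotvec([2.59497714e+00,1.76965389e+00,0]).as_matrix())
Rt=toolR(np.radians(-89.5),np.radians(45))
delta([455,160,170],Rt)
E
```

```text
delta t [-0.3599  0.3651  0.0696] w [-39.43 -26.67  64.38] |t| 517.0 |w| 80.1
```

Request:
{"op": "carry_out", "data": {
  "deltas": [
    {"tx":-0.029,"ty":0.029,"tz":0.0055,"wx":-3.1,"wy":-2.1,"wz":5.1,"fingers":0},
    {"tx":-0.058,"ty":0.058,"tz":0.011,"wx":-6.2,"wy":-4.2,"wz":10.2,"fingers":0},
    {"tx":-0.087,"ty":0.087,"tz":0.0165,"wx":-9.3,"wy":-6.3,"wz":15.3,"fingers":0},
    {"tx":-0.116,"ty":0.116,"tz":0.022,"wx":-12.4,"wy":-8.4,"wz":20.4,"fingers":0},
    {"tx":-0.145,"ty":0.145,"tz":0.0275,"wx":-15.5,"wy":-10.5,"wz":25.5,"fingers":0},
    {"tx":-0.174,"ty":0.174,"tz":0.033,"wx":-18.6,"wy":-12.6,"wz":30.6,"fingers":0},
    {"tx":-0.203,"ty":0.203,"tz":0.0385,"wx":-21.7,"wy":-14.7,"wz":35.7,"fingers":0},
    {"tx":-0.232,"ty":0.232,"tz":0.044,"wx":-24.8,"wy":-16.8,"wz":40.8,"fingers":0}
  ],
  "squeeze": 60
}}

```text
clock: 0.95
position: [378.1, 326.2, 195.1]
ee_rot: [2.557, 0.606, 0.002]
wrist_force: [1.1, 0.9, 0.3]
grip_width: 85.6
```

Run:
```python
from mv import *
applied([-0.232,0.232,0.044,-24.8,-16.8,40.8]); st()
delta([455,140,150],toolR(np.radians(-89.5),np.radians(45)))
```

```text
clk 0.95 j [ 0.88 -0.07  1.76 -0.41  1.76  0.4 ] pos [378.1 326.2 195.1] err [ 0.3 -1.5 -0.4] rot err deg [-0.09 -0.07  0.18] F [1.1 0.9 0.3] w 85.6
delta t [-0.0049  0.1556  0.138 ] w [-14.65  -9.75  23.61] |t| 208.0 |w| 29.5
```

Request:
{"op": "carry_out", "data": {
  "deltas": [
    {"tx":-0.001,"ty":0.026,"tz":0.023,"wx":-2.4,"wy":-1.6,"wz":3.9},
    {"tx":-0.002,"ty":0.052,"tz":0.046,"wx":-4.9,"wy":-3.3,"wz":7.9},
    {"tx":-0.0025,"ty":0.078,"tz":0.069,"wx":-7.3,"wy":-4.9,"wz":11.8},
    {"tx":-0.003,"ty":0.104,"tz":0.092,"wx":-9.8,"wy":-6.5,"wz":15.7},
    {"tx":-0.004,"ty":0.13,"tz":0.115,"wx":-12.2,"wy":-8.1,"wz":19.7},
    {"tx":-0.005,"ty":0.1556,"tz":0.138,"wx":-14.7,"wy":-9.7,"wz":23.6},
    {"tx":-0.005,"ty":0.1556,"tz":0.138,"wx":-14.7,"wy":-9.7,"wz":23.6},
    {"tx":-0.005,"ty":0.1556,"tz":0.138,"wx":-14.7,"wy":-9.7,"wz":23.6}
  ]
}}

```text
invalid input at $.deltas[0]: expected keys tx, ty, tz, wx, wy, wz, fingers
```

Run:
```python
from mv import *
applied([-0.005,0.1556,0.138,-14.7,-9.7,23.6]); st()
snap('wrist','w1')
```

```text
clk 0.95 j [ 0.88 -0.07  1.76 -0.41  1.76  0.4 ] pos [378.1 326.2 195.1] err [-76.8 186.3  45.1] rot err deg [ 14.61   9.62 -23.42] F [1.1 0.9 0.3] w 85.6
```

View pics/w1.png

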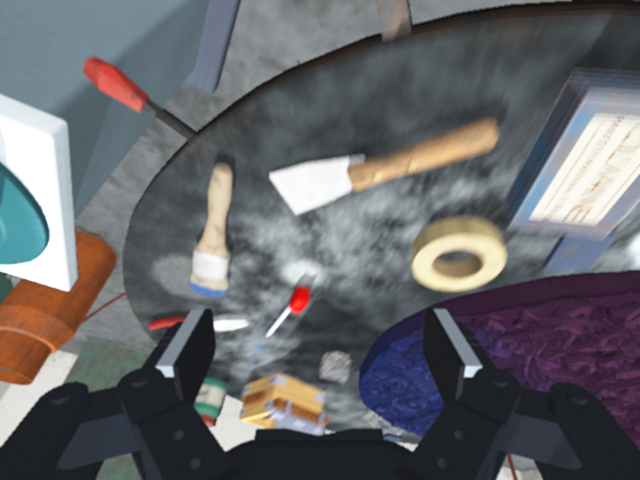

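The move call was refused because the fingers key was missing, so I'm resending it. The recorded command already includes this step. The blurred wrist picture shows the pin ahead at about (290,305).

Request:
{"op": "carry_out", "data": {
  "deltas": [
    {"tx":-0.001,"ty":0.026,"tz":0.023,"wx":-2.4,"wy":-1.6,"wz":3.9,"fingers":0},
    {"tx":-0.002,"ty":0.052,"tz":0.046,"wx":-4.9,"wy":-3.3,"wz":7.9,"fingers":0},
    {"tx":-0.0025,"ty":0.078,"tz":0.069,"wx":-7.3,"wy":-4.9,"wz":11.8,"fingers":0},
    {"tx":-0.003,"ty":0.104,"tz":0.092,"wx":-9.8,"wy":-6.5,"wz":15.7,"fingers":0},
    {"tx":-0.004,"ty":0.13,"tz":0.115,"wx":-12.2,"wy":-8.1,"wz":19.7,"fingers":0},
    {"tx":-0.005,"ty":0.1556,"tz":0.138,"wx":-14.7,"wy":-9.7,"wz":23.6,"fingers":0},
    {"tx":-0.005,"ty":0.1556,"tz":0.138,"wx":-14.7,"wy":-9.7,"wz":23.6,"fingers":0},
    {"tx":-0.005,"ty":0.1556,"tz":0.138,"wx":-14.7,"wy":-9.7,"wz":23.6,"fingers":0}
  ]
}}

```text
clock: 1.8
position: [454.8, 139.7, 149.3]
ee_rot: [2.356, 0.011, 0.004]
wrist_force: [1.0, -0.2, 0.9]
grip_width: 85.4
```

Run:
```python
from mv import *
st()
snap('wrist','w2')
```

```text
clk 1.8 j [ 0.6  -0.02  1.87 -0.64  1.76  0.62] pos [454.8 139.7 149.3] err [-0.1 -0.2 -0.7] rot err deg [ 0.04 -0.08 -0.03] F [ 1.  -0.2  0.9] w 85.4
```

View pics/w2.png

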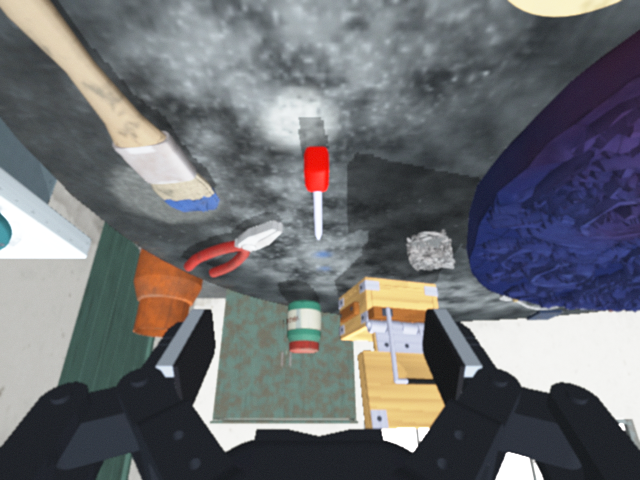

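```bash
cat > pin.py <<'E'
from h import *
def pinimg(n,box):
    p,d,ci=load(n)
    x0,y0,x1,y1=box
    hsv=cv2.cvtColor(p,cv2.COLOR_RGB2HSV).astype(int)
    red=((hsv[...,0]<8)|(hsv[...,0]>172))&(hsv[...,1]>150)&(hsv[...,2]>100)
    m=np.zeros_like(red); m[y0:y1,x0:x1]=red[y0:y1,x0:x1]
    v,u=np.nonzero(m); print('red',u.min(),u.max(),v.min(),v.max(),u.mean(),v.mean(),len(u))
    return p,d,ci,m,hsv
if __name__=='__main__':
    p,d,ci,m,hsv=pinimg('w2.npz',(290,130,345,245))
    for v in range(140,244,6):
        r=p[v,300:340].astype(int); b=(r.min(1)>150); 
        rr=np.nonzero(m[v])[0]
        print(v,'red',(rr.min(),rr.max()) if len(rr) else '', 'white',300+np.nonzero(b)[0])
E
python3 pin.py
python3 - <<'E'
from h import *
p,d,ci=load('w2.npz')
print(onplane(ci,[(319.2,240),(318,192)],4.))
print(onplane(ci,[(317,148)],24.), onplane(ci,[(317,192)],12.))
E
```

```text
red 304 328 146 191 316.1944971537002 168.2495256166983 1054
140 red  white [300]
146 red (np.int64(315), np.int64(323)) white []
152 red (np.int64(305), np.int64(327)) white []
158 red (np.int64(304), np.int64(328)) white []
164 red (np.int64(304), np.int64(328)) white []
170 red (np.int64(304), np.int64(328)) white []
176 red (np.int64(305), np.int64(328)) white []
182 red (np.int64(305), np.int64(328)) white []
188 red (np.int64(307), np.int64(326)) white []
194 red  white [313 314 315 316 317 318 319 320 321]
200 red  white [313 314 315 316 317 318 319 320 321]
206 red  white [313 314 315 316 317 318 319 320 321]
212 red  white [314 315 316 317 318 319 320 321 322]
218 red  white [314 315 316 317 318 319 320 321 322]
224 red  white [315 316 317 318 319 320 321]
230 red  white [315 316 317 318 319 320 321 322]
236 red  white [300 301 315 316 317 318 319 320 321]
242 red  white [306 307 323 324 325 326 327 328 329 330 331 332 333 334 335 338 339]
[[457.54595489 -87.58040122   4.        ]
 [455.44745925  13.78186984   4.        ]]
[[454.1870221   99.05325983  24.        ]] [[454.50518755  26.26693507  12.        ]]
```

Run:
```python
from h import *
p,d,ci=load('w2.npz')
print('rod',onplane(ci,[(317,200),(318,218),(318.5,230),(318.7,238)],4.).round(1).tolist())
print('grip top front',onplane(ci,[(316.7,190.5)],24.).round(1),'bottom back',onplane(ci,[(316,146.5)],0.).round(1))
P,u,v=cloud(ci,d,(np.indices(d.shape)[0]>148)&(np.indices(d.shape)[0]<190)&(abs(np.indices(d.shape)[1]-316)<8))
for a in range(150,190,5):
    m=(v>=a)&(v<a+3); print(a,P[m].mean(0).round(1))
for n,uv in(('top',[(293,272),(233,268)]),):
    p,d,ci=load(n+'0.npz'); x0,y0=220,255
    cv2.imwrite('pics/pintop.png',cv2.resize(p[y0:y0+30,x0:x0+80,::-1],None,fx=9,fy=9,interpolation=cv2.INTER_NEAREST))
```

```text
rod [[454.6, 0.0, 4.0], [455.8, -35.0, 4.0], [456.5, -62.1, 4.0], [456.9, -82.3, 4.0]]
grip top front [[454.2  47.2  24. ]] bottom back [[453.5  71.5   0. ]]
150 [453.5  73.3   5.8]
155 [453.5  73.4  10.6]
160 [453.5  73.1  14.9]
165 [453.6  73.1  19.5]
170 [453.6  70.9  22.3]
175 [453.5  65.3  22.8]
180 [453.6  58.7  22.8]
185 [453.6  52.   22.9]
```

View pics/pintop.png

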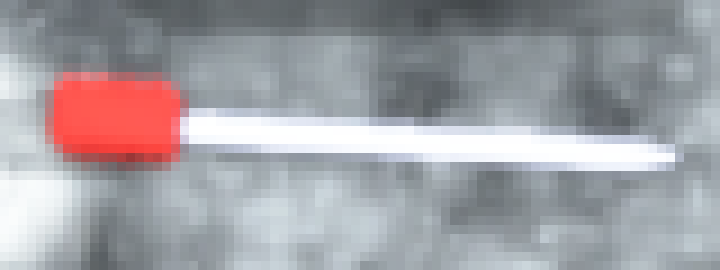

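Pin found: shoulder near (455,42), tip near (457,-83), grip centre about (453.5,57), yaw about -88.7°. I'll approach with a 45° lean.

Run:
```python
from mv import *
R=toolR(np.radians(-88.7),np.radians(45))
delta([453.3,77,36],R)
delta([453.3,57,15.5],R)
```

```text
delta t [-0.0023 -0.0362  0.1251] w [ 0.04  0.5  -0.56] |t| 130.0 |w| 0.8
delta t [-0.0025 -0.0366  0.1537] w [ 0.04  0.5  -0.56] |t| 158.0 |w| 0.8
```

Request:
{"op": "carry_out", "data": {
  "deltas": [
    {"tx":-0.0005,"ty":-0.009,"tz":0.032,"wx":0,"wy":0.2,"wz":-0.2,"fingers":0},
    {"tx":-0.001,"ty":-0.018,"tz":0.064,"wx":0,"wy":0.3,"wz":-0.3,"fingers":0},
    {"tx":-0.0015,"ty":-0.027,"tz":0.095,"wx":0,"wy":0.4,"wz":-0.5,"fingers":0},
    {"tx":-0.0025,"ty":-0.0365,"tz":0.125,"wx":0,"wy":0.5,"wz":-0.6,"fingers":0},
    {"tx":-0.0025,"ty":-0.0365,"tz":0.135,"wx":0,"wy":0.5,"wz":-0.6,"fingers":0},
    {"tx":-0.0025,"ty":-0.0365,"tz":0.145,"wx":0,"wy":0.5,"wz":-0.6,"fingers":0},
    {"tx":-0.0025,"ty":-0.0365,"tz":0.1535,"wx":0,"wy":0.5,"wz":-0.6,"fingers":0},
    {"tx":-0.0025,"ty":-0.0365,"tz":0.1535,"wx":0,"wy":0.5,"wz":-0.6,"fingers":0}
  ]
}}

```text
clock: 2.65
position: [453.4, 57.1, 15.6]
ee_rot: [2.356, 0.027, 0.011]
wrist_force: [0.3, -0.0, -0.3]
grip_width: 85.2
```

Run:
```python
from mv import *
applied([-.0025,-.0365,.1535,0,.5,-.6]); st()
snap('wrist','w3');snap('side','s3')
p=cv2.imread('pics/s3.png'); cv2.imwrite('pics/s3z.png',cv2.resize(p[230:430,230:430],None,fx=3,fy=3))
```

```text
clk 2.65 j [ 0.47  0.05  2.05 -0.69  1.48  0.67] pos [453.4  57.1  15.6] err [ 0.1  0.1 -0.1] rot err deg [0.05 0.   0.01] F [ 0.3 -0.  -0.3] w 85.2
```

View pics/w3.png

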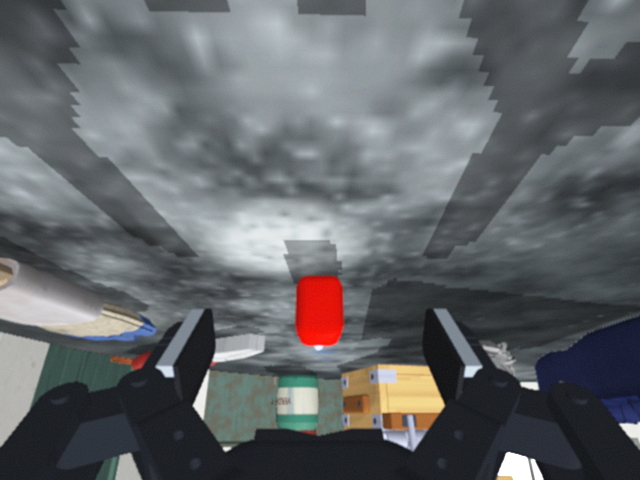

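View pics/s3z.png

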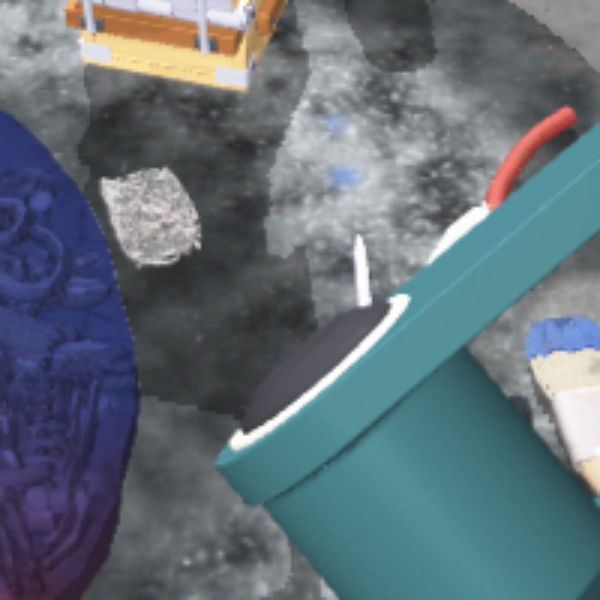

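The grip is centred between the jaws at (320,310), so I'll close on it.

Request:
{"op": "carry_out", "data": {
  "deltas": [
    {"tx":0,"ty":0,"tz":0,"wx":0,"wy":0,"wz":0,"fingers":0.3},
    {"tx":0,"ty":0,"tz":0,"wx":0,"wy":0,"wz":0,"fingers":0.6},
    {"tx":0,"ty":0,"tz":0,"wx":0,"wy":0,"wz":0,"fingers":1},
    {"tx":0,"ty":0,"tz":0,"wx":0,"wy":0,"wz":0,"fingers":1},
    {"tx":0,"ty":0,"tz":0,"wx":0,"wy":0,"wz":0,"fingers":1},
    {"tx":0,"ty":0,"tz":0,"wx":0,"wy":0,"wz":0,"fingers":1},
    {"tx":0,"ty":0,"tz":0,"wx":0,"wy":0,"wz":0,"fingers":1},
    {"tx":0,"ty":0,"tz":0,"wx":0,"wy":0,"wz":0,"fingers":1}
  ],
  "squeeze": 70
}}

```text
clock: 3.55
position: [453.3, 57.3, 15.5]
ee_rot: [2.356, 0.028, 0.011]
wrist_force: [-2.3, 4.0, 6.0]
grip_width: 16.2
```

Run:
```python
from mv import *
st(); R=toolR(np.radians(-88.7),np.radians(45))
delta([453.3,77,150],R)
```

```text
clk 3.55 j [ 0.47  0.05  2.05 -0.69  1.48  0.67] pos [453.3  57.3  15.5] err [ 0.   0.2 -0.2] rot err deg [ 0.04  0.   -0.  ] F [-2.3  4.   6. ] w 16.2
delta t [ 0.0004  0.0809 -0.109 ] w [0.04 0.   0.04] |t| 136.0 |w| 0.1
```

Request:
{"op": "carry_out", "data": {
  "deltas": [
    {"tx":0,"ty":0.004,"tz":-0.004,"wx":0,"wy":0,"wz":0,"fingers":1},
    {"tx":0,"ty":0.012,"tz":-0.012,"wx":0,"wy":0,"wz":0,"fingers":1},
    {"tx":0,"ty":0.026,"tz":-0.026,"wx":0,"wy":0,"wz":0,"fingers":1},
    {"tx":0,"ty":0.044,"tz":-0.044,"wx":0,"wy":0,"wz":0,"fingers":1},
    {"tx":0,"ty":0.062,"tz":-0.062,"wx":0,"wy":0,"wz":0,"fingers":1},
    {"tx":0,"ty":0.08,"tz":-0.08,"wx":0,"wy":0,"wz":0,"fingers":1},
    {"tx":0,"ty":0.092,"tz":-0.092,"wx":0,"wy":0,"wz":0,"fingers":1},
    {"tx":0,"ty":0.092,"tz":-0.092,"wx":0,"wy":0,"wz":0,"fingers":1}
  ]
}}

```text
clock: 4.35
position: [454.0, 57.5, 148.4]
ee_rot: [2.358, 0.026, 0.015]
wrist_force: [0.4, 0.0, -0.6]
grip_width: 16.0
```

Run:
```python
from mv import *
applied([0,.092,-.092,0,0,0]); st()
snap('wrist','w4');snap('top','t4')
p=cv2.imread('pics/t4.png'); cv2.imwrite('pics/t4z.png',cv2.resize(p[150:350,200:400],None,fx=3,fy=3))
```

```text
clk 4.35 j [ 0.47 -0.13  1.97 -0.7   1.67  0.51] pos [454.   57.5 148.4] err [0.7 0.3 2.6] rot err deg [0.13 0.15 0.15] F [ 0.4  0.  -0.6] w 16.0
```

View pics/w4.png

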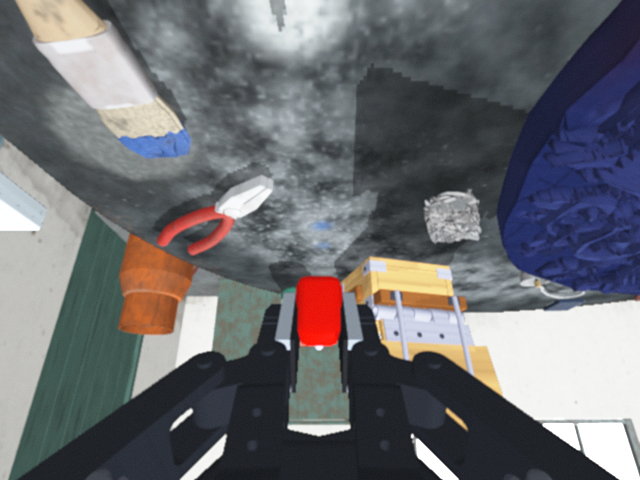

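View pics/t4z.png

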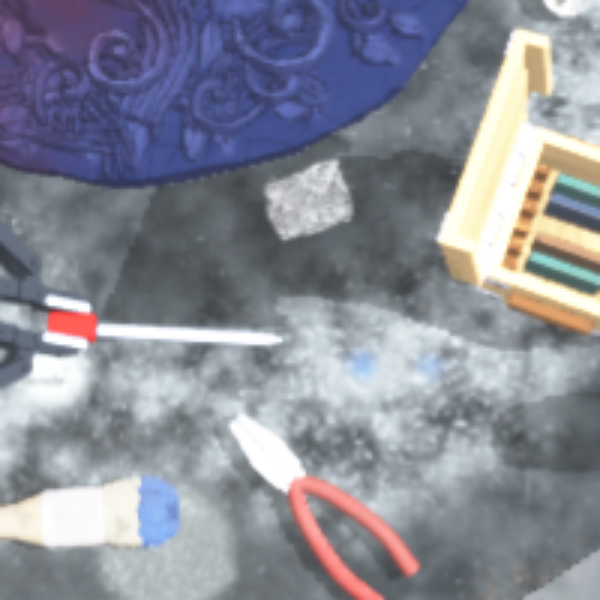

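Grip held firmly; the top view shows the rod running straight from the grip at (72,325) to the tip at (283,340). Before moving I'll check reach at the start of the insertion by fitting a simple arm model to the logged poses.

Run:
```python
from h import *
from scipy.optimize import least_squares
D=[([1.1592,.1165,1.4423,0,1.584],[246.41,628.21,238.52],[2.595,1.7697,-.0016]),
([.88,-.07,1.76,-.41,1.76],[378.1,326.2,195.1],[2.557,.606,.002]),
([.6,-.02,1.87,-.64,1.76],[454.8,139.7,149.3],[2.356,.011,.004]),
([.47,.05,2.05,-.69,1.48],[453.4,57.1,15.6],[2.356,.027,.011]),
([.47,-.13,1.97,-.7,1.67],[454,57.5,148.4],[2.358,.026,.015])]
Z=[Rn.from_rotvec(r).as_matrix()[:,2] for _,_,r in D]
def res(q):
    a,h,L2,L3,Lw,phi=q; o=[]
    for (j,t,_),z in zip(D,Z):
        W=np.array(t)-Lw*z; r=np.hypot(W[0],W[1])
        o+=[a+L2*np.sin(j[1])+L3*np.sin(j[1]+j[2]+phi)-r,h+L2*np.cos(j[1])+L3*np.cos(j[1]+j[2]+phi)-W[2],r*(np.arctan2(W[1],W[0])-j[0])]
    return o
for phi0 in (0,.3,-.3):
    s=least_squares(res,[50,200,500,500,242,phi0],x_scale=[50,50,50,50,50,.1]); print(s.x.round(2),s.cost,np.abs(s.fun).max())
q=s.x;np.save('kin.npy',q)
a,h,L2,L3,Lw,phi=q
for r,z in ((240,257),(330,257),(300,257),(270,257)):
    f=lambda x:[a+L2*np.sin(x[0])+L3*np.sin(x[0]+x[1]+phi)-r,h+L2*np.cos(x[0])+L3*np.cos(x[0]+x[1]+phi)-z]
    e=least_squares(f,[-.2,2.]); print(r,z,e.x,e.cost)
```

```text
[1.5950e+01 9.3750e+01 4.9144e+02 6.0927e+02 2.3945e+02 1.8000e-01] 407.9909628905012 25.496117668227544
[1.5950e+01 9.3750e+01 4.9144e+02 6.0927e+02 2.3945e+02 1.8000e-01] 407.9909628904943 25.496117668204562
[1.5950e+01 9.3750e+01 4.9144e+02 6.0927e+02 2.3945e+02 1.8000e-01] 407.9909628904921 25.496117668249152
240 257 [-0.82486726  2.49869324] 1.0985992510469899e-25
330 257 [-0.49207285  2.3415664 ] 2.7464981276174747e-26
300 257 [-0.59111652  2.39518674] 1.6155871338926322e-27
270 257 [-0.70123296  2.44762588] 6.462348535570529e-27
```

Run:
```python
from h import *
from plant import manip
from scipy.optimize import least_squares
s=manip.state(); print(s['joints'].round(4),s['joint_velocities'].round(3),s['position'])
D=[([1.1592,.1165,1.4423,0,1.584],[246.41,628.21,238.52],[2.595,1.7697,-.0016]),
([.6,-.02,1.87,-.64,1.76],[454.8,139.7,149.3],[2.356,.011,.004]),
([.47,.05,2.05,-.69,1.48],[453.4,57.1,15.6],[2.356,.027,.011]),
(s['joints'],s['position'],s['ee_rot'])]
Z=[Rn.from_rotvec(r).as_matrix()[:,2] for _,_,r in D]
def res(q,phi):
    a,h,L2,L3,Lw=q; o=[]
    for (j,t,_),z in zip(D,Z):
        W=np.array(t)-Lw*z; r=np.hypot(W[0],W[1])
        o+=[a+L2*np.sin(j[1])+L3*np.sin(j[1]+j[2]+phi)-r,h+L2*np.cos(j[1])+L3*np.cos(j[1]+j[2]+phi)-W[2],r*(np.arctan2(W[1],W[0])-j[0])]
    return o
for phi in (-.1,0,.1,.2):
    e=least_squares(res,[50,200,500,500,242],args=(phi,)); print(phi,e.x.round(1),e.cost,np.round(e.fun,1))
    a,h,L2,L3,Lw=e.x
    # forward limit check
    for sh in (0,15,):
        back=.707*Lw
        TCP=np.array([372.9,-167.8])+sh*np.array([.958,-.286]); W=TCP-back*np.array([.958,-.286]); r=np.hypot(*W); z=86.5+back
        f=lambda x:[a+L2*np.sin(x[0])+L3*np.sin(x[0]+x[1]+phi)-r,h+L2*np.cos(x[0])+L3*np.cos(x[0]+x[1]+phi)-z]
        ee=least_squares(f,[-.2,2.]); print('   ',sh,r,z,ee.x,ee.cost)
```

```text
[ 0.4695 -0.1261  1.9759 -0.6952  1.6699  0.5124] [-0.     0.021  0.018  0.    -0.004  0.003] [453.18104759  57.15831769 145.32405164]
-0.1 [ -18.2 -153.   587.9  595.3  252.5] 2113.48351886052 [-33.4   6.4  25.5   2.    0.9   6.8  45.1  -7.7   6.5 -13.6   0.3   6.9]
    0 233.22033326397366 265.00221281694485 [-0.61811633  2.39176901] 0.0
    15 247.8321704146977 265.00221281694485 [-0.58543905  2.37747641] 1.6155871338926322e-27
0 [-15.4 -59.3 551.3 605.1 249.5] 1076.8862573729814 [-21.4   7.5  25.5   2.6  -0.5   5.   28.1  -6.2   4.6  -9.3  -0.8   5. ]
    0 235.27223804184902 262.8927948702684 [-0.67540704  2.42577705] 2.0194839173657902e-27
    15 249.89065915316783 262.8927948702684 [-0.63611554  2.40871631] 5.2506581851510546e-27
0.1 [ -2.2  33.4 513.9 610.2 245.9] 488.92694576432547 [-9.7  5.7 25.5  3.2 -1.9  2.9 11.5 -2.   2.4 -5.1 -1.9  2.7]
    0 237.72523106016394 260.3723925051771 [-0.75546527  2.4697366 ] 1.6155871338926322e-27
    15 252.3513024001146 260.3723925051771 [-0.70541941  2.44876874] 1.6155871338926322e-27
0.2 [ 20.9 122.2 476.7 610.8 241.9] 361.570406186518 [ 1.2  1.1 25.5  3.7 -3.1  0.5 -3.9  4.8 -0.2 -1.  -2.8  0.1]
    0 240.4885814039751 257.5348038624472 [-0.88029247  2.53029455] 5.816113682013476e-26
    15 255.12299451290926 257.5348038624472 [-0.80918825  2.50263849] 2.1002632740604218e-26
```

```bash
cat > kin.py <<'E'
from h import *
from scipy.optimize import least_squares
import json
D=[([1.1592,.1165,1.4423,0,1.584],[246.41,628.21,238.52],[2.595,1.7697,-.0016]),
([.6,-.02,1.87,-.64,1.76],[454.8,139.7,149.3],[2.356,.011,.004]),
([.47,.05,2.05,-.69,1.48],[453.4,57.1,15.6],[2.356,.027,.011]),
([ 0.4695,-0.1261,1.9759,-0.6952,1.6699],[453.18,57.16,145.32],[2.356,.027,.013])]
Z=[Rn.from_rotvec(r).as_matrix()[:,2] for _,_,r in D]
def fk(j,q):
    a,h,L2,L3,b,phi=q
    r=a+L2*np.sin(j[1])+L3*np.sin(j[1]+j[2]+phi); c,s=np.cos(j[0]),np.sin(j[0])
    return np.array([r*c-b*s,r*s+b*c,h+L2*np.cos(j[1])+L3*np.cos(j[1]+j[2]+phi)])
def res(q):
    return np.concatenate([fk(j,np.r_[q[:4],q[4],q[6]])-(np.array(t)-q[5]*z) for (j,t,_),z in zip(D,Z)])
e=least_squares(res,[20,120,480,610,25,240,.2],x_scale=[10,10,10,10,10,10,.1]); 
q=np.r_[e.x[:5],e.x[6]];Lw=e.x[5]
def ik(TCP,z):
    W=np.array(TCP)-Lw*np.array(z); f=least_squares(lambda x:fk(x,q)-W,[np.arctan2(W[1],W[0]),-.2,2.],x_scale=[.1,.1,.1]); return f.x,np.linalg.norm(f.fun),W
if __name__=='__main__':
    print(e.x.round(2),e.cost,np.round(e.fun,1))
    for th in (30,35,40,45):
      for sh in (-126-8,-126,-100,0):
        d=np.array([.958,-.286,0]); T=np.array([526.9,-213.7,86.5])+(sh-14.7)*d; z=np.sin(np.radians(th))*d-np.cos(np.radians(th))*np.array([0,0,1])
        x,r,W=ik(T,z); print(th,sh,x.round(2),round(r,2),W.round(0))
E
python3 kin.py
```

```text
[2.4100e+00 1.4272e+02 4.5731e+02 6.2409e+02 2.5070e+01 2.8166e+02
 1.4000e-01] 1.7157281467536531 [ 0.5  0.  -0.2 -1.4  0.5 -0.   0.2  0.  -0.3  0.7 -0.4  0.5]
30 -134 [-0.57 -0.82  2.45] 0.0 [ 250. -131.  330.]
30 -126 [-0.56 -0.78  2.44] 0.0 [ 257. -133.  330.]
30 -100 [-0.54 -0.69  2.39] 0.0 [ 282. -141.  330.]
30 0 [-0.48 -0.37  2.2 ] 0.0 [ 378. -169.  330.]
35 -134 [-0.59 -0.89  2.51] 0.0 [ 230. -125.  317.]
35 -126 [-0.59 -0.86  2.49] 0.0 [ 237. -127.  317.]
35 -100 [-0.56 -0.75  2.44] 0.0 [ 262. -135.  317.]
35 0 [-0.49 -0.41  2.25] 0.0 [ 358. -163.  317.]
40 -134 [-0.62 -0.97  2.56] 0.0 [ 211. -119.  302.]
40 -126 [-0.61 -0.93  2.55] 0.0 [ 219. -122.  302.]
40 -100 [-0.58 -0.81  2.5 ] 0.0 [ 244. -129.  302.]
40 0 [-0.5  -0.45  2.3 ] 0.0 [ 339. -158.  302.]
45 -134 [-0.64 -1.05  2.62] 0.0 [ 194. -114.  286.]
45 -126 [-0.63 -1.01  2.61] 0.0 [ 201. -116.  286.]
45 -100 [-0.6  -0.88  2.55] 0.0 [ 226. -124.  286.]
45 0 [-0.51 -0.49  2.35] 0.0 [ 322. -153.  286.]
```

The arm model now fits to about 1 mm. It shows that a 45° straight lean-back runs out of joint range at the start of the insertion. I'll search lean and roll about the pin axis (the pin turns freely) for a grasp that reaches and clears the lid.

```bash
cat > plan.py <<'E'
from kin import *
LO=np.array([-2.83,-.83,.07,-1.14,.01,-2.97]);HI=np.array([2.83,2.19,2.5,4.28,3,2.97])
def Rfk(j): 
    return (Rn.from_euler('z',j[0])*Rn.from_euler('y',j[1]+j[2])*Rn.from_euler('z',j[3])*Rn.from_euler('y',j[4])*Rn.from_euler('z',j[5]+np.pi)).as_matrix()
def fullik(T,R):
    x,r,W=ik(T,R[:,2]); 
    M=(Rn.from_euler('y',-(x[1]+x[2]))*Rn.from_euler('z',-x[0])).as_matrix()@R
    j5=np.arccos(np.clip(M[2,2],-1,1)); j4=np.arctan2(M[1,2],M[0,2])
    N=(Rn.from_euler('y',-j5)*Rn.from_euler('z',-j4)).as_matrix()@M
    j6=np.arctan2(N[1,0],N[0,0])-np.pi; j6=(j6+np.pi)%(2*np.pi)-np.pi
    if j4<LO[3]: j4+= 2*np.pi if j4+2*np.pi<HI[3] else 0
    return np.r_[x,j4,j5,j6],r
def margin(j): return np.min(np.r_[j-LO,HI-j])
def pose(yaw,th,ph,sh_pos,off):
    """tool pose for a pin with shoulder at sh_pos along yaw; lean th, roll ph (toward left); off = (along d, along 'up') of TCP from the shoulder in pin frame"""
    d=np.array([np.cos(yaw),np.sin(yaw),0]); l=np.array([-d[1],d[0],0]); up=np.array([0,0,1.])
    Q=Rn.from_rotvec(d*(-ph)).as_matrix()  # up -> left for positive ph
    R=Q@toolRr(yaw,th); T=np.asarray(sh_pos)+off[0]*d+off[1]*(Q@up)
    return T,R
def toolRr(yaw,th):
    d=np.array([np.cos(yaw),np.sin(yaw),0]); l=np.array([-d[1],d[0],0]); up=np.array([0,0,1.])
    z=-up*np.cos(th)+d*np.sin(th); return np.c_[l,np.cross(z,l),z]
yawh=np.radians(-16.6); ex=np.array([np.cos(yawh),np.sin(yawh),0]);ey=np.array([-ex[1],ex[0],0])
mouth=np.array([526.9,-213.7,75.])
def box(x,y,z,n=5):
    g=np.meshgrid(np.linspace(*x,n),np.linspace(*y,n),np.linspace(*z,n+6)); return np.c_[[a.ravel() for a in g]].T
# gripper pts in tool frame (G at z=-11)
GP=np.r_[box((-24,24),(-11,11),(-40,8)),box((-50,50),(-18,18),(-65,-36)),box((-42,42),(-42,42),(-200,-65))]
def clear(T,R):
    P=T+GP@R.T
    q=P-mouth; c=np.c_[q@ex-63,q@ey,q[:,2]]   # hinge frame centred x of case, y,z rel axis
    a=np.radians(-100); Rx=Rn.from_euler('x',a).as_matrix(); L=c@Rx  # lid frame
    def dist(p,lo,hi):
        lo=np.array(lo);hi=np.array(hi); o=np.maximum(np.maximum(lo-p,p-hi),0); dd=np.linalg.norm(o,axis=1)
        ins=np.min(np.minimum(p-lo,hi-p),axis=1); return np.where(dd>0,dd,-ins).min()
    dl=min(dist(L,(-79,-128,-17),(79,-36,6)),dist(L,(-60,-36,-3),(60,-10,6)))
    dc=min(dist(c,(-60,-126,-75),(60,-10,-3)),dist(c,(-74,-110,-50),(-60,-26,-10)))
    db=min(dist(c,(-60,-10,-75),(60,15,-9.7)),dist(c,(-44,10,-10),(44,26,75)))
    return dl,dc,db
if __name__=='__main__':
    for j in ([1.1592,.1165,1.4423,0,1.584,-.0378],[ 0.4695,-0.1261,1.9759,-0.6952,1.6699,.5124]):
        print(Rn.from_matrix(Rfk(np.array(j))).as_rotvec().round(3))
    for th in (0,10,15,20,25,30):
      for ph in (0,20,30,40,50,60,65,70):
        t=np.radians(th); gz=19*np.cos(t)+11*np.sin(t)+2-4
        Goff=np.array([-21,gz]); off=Goff+11*np.array([np.sin(t),-np.cos(t)])
        o=[]
        for sh in (-135,-60,0):
            T,R=pose(yawh,t,np.radians(ph),mouth+sh*ex,off); j,r=fullik(T,R); o.append((round(margin(j),2),int(np.argmin(np.minimum(j-LO,HI-j)))+1) if r<1 else 'X')
        print(th,ph,o,np.round(clear(T,R),0))
E
python3 plan.py
```

```text
[ 2.595e+00  1.770e+00 -2.000e-03]
[2.356 0.028 0.011]
0 0 [(np.float64(0.33), 3), (np.float64(0.48), 3), (np.float64(0.6), 3)] [-9.  8. -2.]
0 20 [(np.float64(0.31), 3), (np.float64(0.46), 3), (np.float64(0.59), 3)] [-11.  14.  -2.]
0 30 [(np.float64(0.31), 3), (np.float64(0.46), 3), (np.float64(0.58), 3)] [-11.  15.  -2.]
0 40 [(np.float64(0.31), 3), (np.float64(0.45), 4), (np.float64(0.45), 4)] [-9. 16.  4.]
0 50 [(np.float64(0.31), 3), (np.float64(0.31), 4), (np.float64(0.3), 4)] [-11.  16.   3.]
0 60 [(np.float64(0.21), 4), (np.float64(0.18), 4), (np.float64(0.17), 4)] [-6. 16. 13.]
0 65 [(np.float64(0.16), 4), (np.float64(0.12), 4), (np.float64(0.1), 4)] [-0. 16. 13.]
0 70 [(np.float64(0.1), 4), (np.float64(0.07), 4), (np.float64(0.04), 4)] [ 4. 16. 13.]
10 0 [(np.float64(0.24), 3), (np.float64(0.38), 3), (np.float64(0.5), 3)] [-8. 11.  9.]
10 20 [(np.float64(0.22), 3), (np.float64(0.37), 3), (np.float64(0.49), 3)] [-11.  13.   8.]
10 30 [(np.float64(0.21), 3), (np.float64(0.36), 3), (np.float64(0.48), 3)] [-9. 14.  9.]
10 40 [(np.float64(0.21), 3), (np.float64(0.36), 3), (np.f
[... 2608 characters left out ...]
 2), (np.float64(0.18), 3), (np.float64(0.3), 3)] [-2. 12. 19.]
30 20 [(np.float64(0.01), 2), (np.float64(0.16), 3), (np.float64(0.28), 3)] [-4. 16. 15.]
30 30 [(np.float64(0.01), 3), (np.float64(0.16), 3), (np.float64(0.28), 3)] [-4. 18. 13.]
30 40 [(np.float64(0.01), 3), (np.float64(0.15), 3), (np.float64(0.2), 4)] [-2. 19. 10.]
30 50 [(np.float64(0.01), 3), (np.float64(0.03), 4), (np.float64(0.01), 4)] [-2. 19.  8.]
30 60 [(np.float64(-0.07), 4), (np.float64(-0.12), 4), (np.float64(-0.15), 4)] [ 1. 19.  6.]
30 65 [(np.float64(-0.14), 4), (np.float64(-0.19), 4), (np.float64(-0.22), 4)] [ 2. 19.  6.]
30 70 [(np.float64(-0.2), 4), (np.float64(-0.26), 4), (np.float64(-0.29), 4)] [ 4. 19.  5.]
```

Run:
```python
from plan import *
out=[]
for th in range(15,46,5):
  for ph in range(-80,61,10):
    for back in (-22,-27):
      for gadd in (2,8):
        t=np.radians(th); gz=19*np.cos(t)+11*np.sin(t)+gadd-4
        off=np.array([back,gz])+11*np.array([np.sin(t),-np.cos(t)])
        m=[]
        for sh in (-130,-100,-60,-30,0):
            T,R=pose(yawh,t,np.radians(ph),mouth+sh*ex,off); j,r=fullik(T,R); m.append(margin(j) if r<1 else -1)
        c=clear(T,R)
        out.append((min(min(m)*60,min(c)),th,ph,back,gadd,np.round(m,2),np.round(c,0)))
out.sort(key=lambda a:-a[0])
for o in out[:25]: print(o)
```

```text
(np.float64(4.230024165999325), 30, -80, -27, 2, array([0.2 , 0.25, 0.31, 0.36, 0.42]), array([12.,  4., 11.]))
(np.float64(4.040989831281481), 15, -60, -27, 2, array([0.31, 0.36, 0.43, 0.48, 0.54]), array([ 5.,  4., 15.]))
(np.float64(3.966687769547105), 35, -80, -27, 2, array([0.15, 0.2 , 0.26, 0.31, 0.36]), array([12.,  4., 10.]))
(np.float64(3.0461455642535165), 40, -80, -27, 2, array([0.1 , 0.15, 0.21, 0.26, 0.31]), array([12.,  3., 10.]))
(np.float64(2.8220008140665187), 20, -60, -27, 2, array([0.26, 0.31, 0.38, 0.43, 0.48]), array([ 5.,  3., 13.]))
(np.float64(2.631552240955829), 20, -50, -27, 2, array([0.24, 0.29, 0.36, 0.41, 0.47]), array([ 3.,  3., 14.]))
(np.float64(2.3895020068980775), 45, -80, -27, 2, array([0.05, 0.1 , 0.16, 0.21, 0.26]), array([12.,  2., 10.]))
(np.float64(2.3734818879833313), 20, -40, -27, 2, array([0.22, 0.27, 0.34, 0.39, 0.45]), array([ 2.,  3., 15.]))
(np.float64(2.373481887983303), 20, -30, -27, 2, array([0.2 , 0.25, 0.32, 0.38, 0.43]), array([ 2.,  4., 16.]))
(np.float64(2.3734818879832744), 20, 50, -27, 2, array([0.11, 0.16, 0.14, 0.13, 0.12]), 
[... 1011 characters left out ...]
, array([ 2.,  2., 15.]))
(np.float64(1.833673612621891), 30, -30, -27, 2, array([0.1 , 0.15, 0.22, 0.27, 0.33]), array([ 2.,  4., 17.]))
(np.float64(1.7737205583712097), 30, -60, -27, 2, array([0.16, 0.21, 0.28, 0.33, 0.38]), array([ 5.,  2., 12.]))
(np.float64(1.7737205583711528), 30, -80, -27, 8, array([0.21, 0.26, 0.32, 0.37, 0.42]), array([12.,  2., 13.]))
(np.float64(1.65291216745676), 35, -70, -27, 2, array([0.14, 0.18, 0.25, 0.3 , 0.35]), array([ 9.,  2., 11.]))
(np.float64(1.6505667636730663), 25, -50, -27, 2, array([0.19, 0.24, 0.31, 0.36, 0.42]), array([ 3.,  2., 13.]))
(np.float64(1.6269330410535616), 30, -10, -27, 8, array([0.05, 0.12, 0.19, 0.25, 0.31]), array([ 2., 17., 25.]))
```

Run:
```python
from plan import *
for th in (25,28,30,32):
  for ph in (0,-10,-20,-30):
    for back in (-25,-27,-29):
        t=np.radians(th); gz=19*np.cos(t)+11*np.sin(t)+2-4
        off=np.array([back,gz])+11*np.array([np.sin(t),-np.cos(t)])
        m=[]
        for sh,dz in ((-140,60),(-140,0),(-135,0),(-128,0),(-60,0),(0,0)):
            T,R=pose(yawh,t,np.radians(ph),mouth+sh*ex+np.array([0,0,dz]),off); j,r=fullik(T,R); m.append(margin(j) if r<1 else -1)
        print(th,ph,back,np.round(m,2),np.round(clear(T,R),1), off.round(1))
```

```text
25 0 -25 [0.01 0.05 0.06 0.09 0.23 0.34] [-2.  14.1 19.7] [-20.4   9.9]
25 0 -27 [0.01 0.04 0.06 0.08 0.22 0.34] [-2.  15.1 20.8] [-22.4   9.9]
25 0 -29 [-0.    0.03  0.05  0.08  0.22  0.33] [-2.  15.9 22. ] [-24.4   9.9]
25 -10 -25 [0.06 0.09 0.1  0.12 0.24 0.36] [-6.2 10.5 18.1] [-20.4   9.9]
25 -10 -27 [0.05 0.09 0.1  0.11 0.24 0.35] [-4.2 11.2 19.3] [-22.4   9.9]
25 -10 -29 [0.04 0.08 0.1  0.11 0.23 0.35] [-2.2 11.9 20.6] [-24.4   9.9]
25 -20 -25 [0.12 0.11 0.12 0.13 0.26 0.37] [-6.2  6.8 16.4] [-20.4   9.9]
25 -20 -27 [0.12 0.11 0.12 0.13 0.25 0.37] [-4.2  7.3 17.7] [-22.4   9.9]
25 -20 -29 [0.11 0.11 0.12 0.13 0.25 0.36] [-2.2  8.3 19.1] [-24.4   9.9]
25 -30 -25 [0.2  0.13 0.14 0.15 0.27 0.39] [ 1.1  3.7 14.7] [-20.4   9.9]
25 -30 -27 [0.2  0.13 0.14 0.15 0.27 0.38] [ 2.   4.6 16.1] [-22.4   9.9]
25 -30 -29 [0.19 0.13 0.14 0.15 0.27 0.38] [ 3.5  4.6 17.7] [-24.4   9.9]
28 0 -25 [-0.03  0.    0.02  0.05  0.2   0.31] [-1.8 14.3 20.3] [-19.8  10.2]
28 0 -27 [-0.04 -0.01  0.01  0.04  0.19  0.31] [-0.7 15.1 21.3] [-21.8  10.2]
28 0 -29 [-0.04 -0.02  0.    0.03  0.19  0.3 ] [ 1.3 16.
[... 1823 characters left out ...]
1] [-23.2  10.6]
32 -10 -25 [-0.04 -0.    0.02  0.04  0.17  0.28] [ 2.  10.5 19.5] [-19.2  10.6]
32 -10 -27 [-0.05 -0.01  0.01  0.04  0.16  0.28] [ 4.  11.4 20.4] [-21.2  10.6]
32 -10 -29 [-0.05 -0.02  0.    0.03  0.16  0.28] [ 6.  12.6 21.6] [-23.2  10.6]
32 -20 -25 [0.03 0.04 0.05 0.06 0.19 0.3 ] [ 2.   7.  17.6] [-19.2  10.6]
32 -20 -27 [0.02 0.04 0.05 0.06 0.18 0.29] [ 3.   8.3 18.7] [-21.2  10.6]
32 -20 -29 [0.02 0.04 0.04 0.06 0.18 0.29] [ 4.5  8.8 19.9] [-23.2  10.6]
32 -30 -25 [0.12 0.06 0.07 0.08 0.2  0.31] [ 0.7  4.3 15.7] [-19.2  10.6]
32 -30 -27 [0.11 0.06 0.07 0.08 0.2  0.31] [ 1.9  4.4 16.9] [-21.2  10.6]
32 -30 -29 [0.11 0.06 0.07 0.08 0.2  0.31] [ 3.8  5.4 18.2] [-23.2  10.6]
```

θ=30° lean, 20° roll to the right and a grasp 27 mm behind the shoulder keep all joints in range and clear the lid. I'll set the pin back where it lay and regrasp that way.

Request:
{"op": "carry_out", "data": {
  "deltas": [
    {"tx":0,"ty":-0.018,"tz":0.018,"wx":0,"wy":0,"wz":0,"fingers":1},
    {"tx":0,"ty":-0.04,"tz":0.04,"wx":0,"wy":0,"wz":0,"fingers":1},
    {"tx":0,"ty":-0.062,"tz":0.062,"wx":0,"wy":0,"wz":0,"fingers":1},
    {"tx":0,"ty":-0.08,"tz":0.08,"wx":0,"wy":0,"wz":0,"fingers":1},
    {"tx":0,"ty":-0.088,"tz":0.088,"wx":0,"wy":0,"wz":0,"fingers":1},
    {"tx":0,"ty":-0.0915,"tz":0.0915,"wx":0,"wy":0,"wz":0,"fingers":1},
    {"tx":0,"ty":-0.0917,"tz":0.0917,"wx":0,"wy":0,"wz":0,"fingers":1},
    {"tx":0,"ty":-0.0917,"tz":0.0917,"wx":0,"wy":0,"wz":0,"fingers":1}
  ]
}}

```text
clock: 5.25
position: [453.5, 57.3, 16.2]
ee_rot: [2.356, 0.028, 0.011]
wrist_force: [-0.2, -0.1, 0.0]
grip_width: 16.7
```

Request:
{"op": "carry_out", "data": {
  "deltas": [
    {"tx":0,"ty":0,"tz":0,"wx":0,"wy":0,"wz":0,"fingers":0.6},
    {"tx":0,"ty":0,"tz":0,"wx":0,"wy":0,"wz":0,"fingers":0.3},
    {"tx":0,"ty":0,"tz":0,"wx":0,"wy":0,"wz":0,"fingers":0.3},
    {"tx":0,"ty":0,"tz":0,"wx":0,"wy":0,"wz":0,"fingers":0.3},
    {"tx":0,"ty":0,"tz":-0.02,"wx":0,"wy":0,"wz":0,"fingers":0.3},
    {"tx":0,"ty":0,"tz":-0.045,"wx":0,"wy":0,"wz":0,"fingers":0.3},
    {"tx":0,"ty":0,"tz":-0.07,"wx":0,"wy":0,"wz":0,"fingers":0.3},
    {"tx":0,"ty":0,"tz":-0.07,"wx":0,"wy":0,"wz":0,"fingers":0.3}
  ]
}}

```text
clock: 6.05
position: [453.2, 108.4, 67.2]
ee_rot: [2.358, 0.028, 0.015]
wrist_force: [0.6, -0.7, 0.2]
grip_width: 59.7
```

```bash
python3 - <<'E'
from mv import *
applied([0,-.0917,.0917,0,0,0]);applied([0,0,-.07,0,0,0]); st()
p,d,ci=snap('wrist','w5')
E
sed -i "s/pinimg('w2.npz',(290,130,345,245))/pinimg('w5.npz',(280,160,360,300))/; s/range(140,244,6)/range(190,300,5)/" pin.py; python3 pin.py
```

```text
clk 6.05 j [ 0.55  0.02  1.97 -0.66  1.6   0.67] pos [453.2 108.4  67.2] err [1.  1.8 1.7] rot err deg [0.13 0.16 0.06] F [ 0.6 -0.7  0.2] w 59.7
red 301 333 222 274 316.8453214513049 247.70019096117122 1571
190 red  white [300 301 302 303 304 305 306 307 308 309 310 311 312 313 314 315 316 317
 319 320 321 322 323 324 325 326 327 328 329 330 331 332 333 334 335 336
 337 338 339]
195 red  white [300 301 302 303 304 305 306 307 308 309 310 311 312 313 314 315 316 317
 318 319 320 321 323 324 325 326 327 328 329 330 331 332 333 334 335 336
 337 338 339]
200 red  white [300 301 302 303 304 305 306 307 308 309 310 311 312 313 314 315 328 329
 330 331 332 333 334 335 336 337 338 339]
205 red  white [306 307 308 309 310 312 313 314 315 316 317 318 319 320 321 323 324 328
 329 330 331 332 333 334 335 336 337 338 339]
210 red  white [305 306 307 308 309 310 311 312 313 314 332 333 334 335 336 337 338]
215 red  white []
220 red  white []
225 red (np.int64(304), np.int64(330)) white []
230 red (np.int64(301), np.int64(332)) white []
235 red (np.int64(302), np.int64(332)) white []
240 red (np.int64(302), np.int64(332)) white []
245 red (np.int64(301), np.int64(332)) white []
250 red (np.int64(301), np.int64(332)) white []
255 red (np.int64(301), np.int64(333)) white []
260 red (np.int64(302), np.int64(332)) white [300]
265 red (np.int64(302), np.int64(331)) white []
270 red (np.int64(304), np.int64(330)) white []
275 red  white [313 314 315 316 317 318 319 320 321 322]
280 red  white [313 314 315 316 317 318 319 320 321 322]
285 red  white [313 314 315 316 317 318 319 320 321 322]
290 red  white [313 314 315 316 317 318 319 320 321 322]
295 red  white [313 314 315 316 317 318 319 320 321 322]
```

View pics/w5.png

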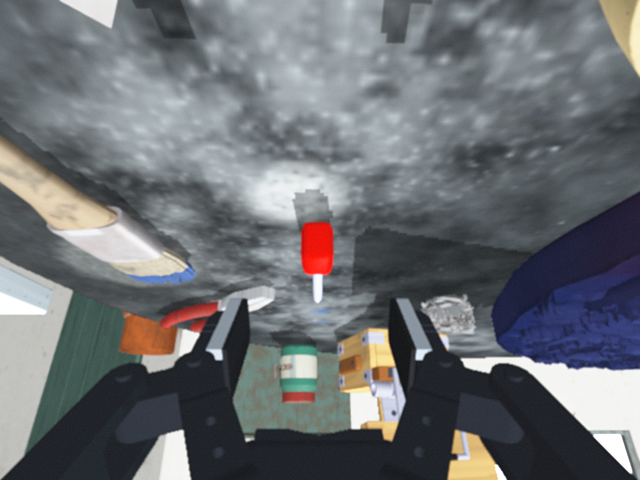

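Run:
```python
from mv import *
p,d,ci=load('w5.npz')
I,J=np.indices(d.shape)
P,u,v=cloud(ci,d,(I>224)&(I<272)&(abs(J-317)<9))
for a in range(225,272,6):
    m=(v>=a)&(v<a+3); print(a,np.median(P[m],0).round(1))
print(onplane(ci,[(317,222)],0.),onplane(ci,[(317.5,274)],24.),onplane(ci,[(317.5,280),(317.5,295)],4.))
t=np.radians(30); sh=np.array([454.3,42.5,4.]); d_=np.array([np.cos(np.radians(-88.7)),np.sin(np.radians(-88.7)),0])
T=sh-21.5*d_+[0,0,10.4]; print(T, 'G z',T[2]+11*np.cos(t))
R=toolR(np.radians(-88.7),t); delta(T-R[:,2]*35,R); delta(T,R)
```

```text
225 [453.3  73.6   3.4]
231 [453.3  73.5   7.3]
237 [453.3  73.6  11.1]
243 [453.3  73.4  14.7]
249 [453.3  73.5  18.5]
255 [453.3  72.   21.5]
261 [453.4  66.3  22.9]
267 [453.6  56.6  22.9]
[[453.33887532  72.18765508   0.        ]] [[454.08321153  49.35553107  24.        ]] [[455.59259546 -19.62868407   4.        ]
 [456.47809458 -60.97552021   4.        ]]
[453.81222233  63.9944661   14.4       ] G z 23.92627944162883
delta t [0.0007 0.003  0.0325] w [1.504e+01 1.000e-02 4.000e-02] |t| 33.0 |w| 15.0
delta t [ 0.0007 -0.0061  0.0663] w [1.504e+01 1.000e-02 4.000e-02] |t| 67.0 |w| 15.0
```

Request:
{"op": "carry_out", "data": {
  "deltas": [
    {"tx":0,"ty":0.001,"tz":0.01,"wx":5,"wy":0,"wz":0,"fingers":0.3},
    {"tx":0.0003,"ty":0.002,"tz":0.02,"wx":10,"wy":0,"wz":0,"fingers":0.3},
    {"tx":0.0005,"ty":0.003,"tz":0.0325,"wx":15,"wy":0,"wz":0,"fingers":0.3},
    {"tx":0.0005,"ty":0.0,"tz":0.0435,"wx":15,"wy":0,"wz":0,"fingers":0.3},
    {"tx":0.0005,"ty":-0.003,"tz":0.0545,"wx":15,"wy":0,"wz":0,"fingers":0.3},
    {"tx":0.0005,"ty":-0.006,"tz":0.0655,"wx":15,"wy":0,"wz":0,"fingers":0.3},
    {"tx":0.0005,"ty":-0.006,"tz":0.0655,"wx":15,"wy":0,"wz":0,"fingers":0.3},
    {"tx":0.0005,"ty":-0.006,"tz":0.0655,"wx":15,"wy":0,"wz":0,"fingers":0.3}
  ]
}}

```text
clock: 6.9
position: [453.3, 64.8, 14.1]
ee_rot: [2.617, 0.031, 0.005]
wrist_force: [1.4, 1.1, -0.3]
grip_width: 59.8
```

Request:
{"op": "carry_out", "data": {
  "deltas": [
    {"tx":0,"ty":0,"tz":0,"wx":0,"wy":0,"wz":0,"fingers":0.5},
    {"tx":0,"ty":0,"tz":0,"wx":0,"wy":0,"wz":0,"fingers":0.8},
    {"tx":0,"ty":0,"tz":0,"wx":0,"wy":0,"wz":0,"fingers":1},
    {"tx":0,"ty":0,"tz":0,"wx":0,"wy":0,"wz":0,"fingers":1},
    {"tx":0,"ty":0,"tz":0,"wx":0,"wy":0,"wz":0,"fingers":1},
    {"tx":0,"ty":0,"tz":0,"wx":0,"wy":0,"wz":0,"fingers":1},
    {"tx":0,"ty":0,"tz":0,"wx":0,"wy":0,"wz":0,"fingers":1},
    {"tx":0,"ty":0,"tz":0,"wx":0,"wy":0,"wz":0,"fingers":1}
  ],
  "squeeze": 90
}}

```text
clock: 7.7
position: [453.9, 65.0, 15.3]
ee_rot: [2.618, 0.03, 0.008]
wrist_force: [-1.3, 3.5, 5.0]
grip_width: 15.9
```

Run:
```python
from mv import *
applied([.0005,-.006,.0655,15,0,0]); st()
t,R=getcmd(); delta(t+[0,0,140],R)
```

```text
clk 7.7 j [ 0.38 -0.07  2.08 -0.5   1.36  0.52] pos [453.9  65.   15.3] err [0.3 0.5 0.2] rot err deg [0.06 0.04 0.01] F [-1.3  3.5  5. ] w 15.9
delta t [-1.000e-04  7.010e-02 -1.212e-01] w [0. 0. 0.] |t| 140.0 |w| 0.0
```

Request:
{"op": "carry_out", "data": {
  "deltas": [
    {"tx":0,"ty":0.003,"tz":-0.005,"wx":0,"wy":0,"wz":0,"fingers":1},
    {"tx":0,"ty":0.009,"tz":-0.0155,"wx":0,"wy":0,"wz":0,"fingers":1},
    {"tx":0,"ty":0.02,"tz":-0.0346,"wx":0,"wy":0,"wz":0,"fingers":1},
    {"tx":0,"ty":0.035,"tz":-0.0606,"wx":0,"wy":0,"wz":0,"fingers":1},
    {"tx":0,"ty":0.05,"tz":-0.0866,"wx":0,"wy":0,"wz":0,"fingers":1},
    {"tx":0,"ty":0.062,"tz":-0.1074,"wx":0,"wy":0,"wz":0,"fingers":1},
    {"tx":0,"ty":0.07,"tz":-0.1212,"wx":0,"wy":0,"wz":0,"fingers":1},
    {"tx":0,"ty":0.07,"tz":-0.1212,"wx":0,"wy":0,"wz":0,"fingers":1}
  ]
}}

```text
clock: 8.5
position: [454.3, 64.8, 156.9]
ee_rot: [2.619, 0.029, 0.011]
wrist_force: [-0.8, -0.3, -1.1]
grip_width: 15.5
```

Run:
```python
from mv import *
from plan import pose,fullik,margin,mouth,ex
applied([0,.07,-.1212,0,0,0]); st()
off=np.array([-23.,11.3]); yaw=np.radians(-16.6)
t0,R0=getcmd()
for dz,sh in ((65,-140),(40,-140),(0,-140),(0,-134)):
    T,R=pose(yaw,np.radians(30),np.radians(-20),mouth+sh*ex+np.array([0,0,dz]),off)
    j,r=fullik(T,R); print(dz,sh,T.round(1),j.round(2),r.round(2),margin(j).round(2)); dt,w=delta(T,R)
# path margins toward dz=40
T,R=pose(yaw,np.radians(30),np.radians(-20),mouth-140*ex+np.array([0,0,45]),off)
dt,w=delta(T,R)
for f in np.linspace(0,1,11):
    Tf=t0+R0@(dt*1000*f); Rf=R0@Rn.from_rotvec(np.radians(w*f)).as_matrix(); j,r=fullik(Tf,Rf); print(round(f,1),Tf.round(0),j.round(2),margin(j).round(2))
```

```text
clk 8.5 j [ 0.38 -0.23  1.97 -0.49  1.59  0.39] pos [454.3  64.8 156.9] err [0.6 0.2 1.9] rot err deg [0.09 0.14 0.09] F [-0.8 -0.3 -1.1] w 15.5
65 -140 [ 369.6 -170.8  150.6] [-0.87 -0.79  2.36  0.57  1.31 -2.13] 0.0 0.04
delta t [-0.0895  0.1998  0.1207] w [ 12.59  50.66 -53.09] |t| 250.0 |w| 74.4
40 -140 [ 369.6 -170.8  125.6] [-0.87 -0.77  2.39  0.58  1.27 -2.16] 0.0 0.06
delta t [-0.0895  0.1873  0.1423] w [ 12.59  50.66 -53.09] |t| 252.0 |w| 74.4
0 -140 [ 369.6 -170.8   85.6] [-0.87 -0.74  2.44  0.59  1.2  -2.21] 0.0 0.06
delta t [-0.0895  0.1673  0.1769] w [ 12.59  50.66 -53.09] |t| 259.0 |w| 74.4
0 -134 [ 375.3 -172.6   85.6] [-0.86 -0.71  2.43  0.59  1.18 -2.21] 0.0 0.07
delta t [-0.0838  0.1689  0.1779] w [ 12.59  50.66 -53.09] |t| 259.0 |w| 74.4
delta t [-0.0895  0.1898  0.138 ] w [ 12.59  50.66 -53.09] |t| 251.0 |w| 74.4
0.0 [454.  65. 155.] [ 0.38 -0.23  1.97 -0.49  1.59  0.39] 0.53
0.1 [445.  41. 153.] [ 0.34 -0.33  2.05 -0.5   1.51  0.26] 0.45
0.2 [437.  17. 150.] [ 0.29 -0.44  2.13 -0.5   1.42  0.1 ] 0.37
0.3 [428.  -6. 148.] [ 0.22 -0.56  2.21 -0.46  1.33 -0.08] 0.27
0.4 [420. -30. 145.] [ 0.12 -0.67  2.28 -0.4   1.25 -0.29] 0.16
0.5 [412. -53. 143.] [-0.01 -0.78  2.34 -0.29  1.17 -0.55] 0.05
0.6 [403. -77. 140.] [-0.17 -0.86  2.38 -0.13  1.13 -0.86] -0.03
0.7 [ 395. -100.  138.] [-0.35 -0.91  2.41  0.07  1.11 -1.2 ] -0.08
0.8 [ 386. -124.  135.] [-0.54 -0.91  2.42  0.27  1.14 -1.54] -0.08
0.9 [ 378. -147.  133.] [-0.72 -0.86  2.42  0.45  1.2  -1.87] -0.03
1.0 [ 370. -171.  131.] [-0.87 -0.77  2.39  0.58  1.28 -2.16] 0.06
```

Run:
```python
from mv import *
from plan import pose,fullik,margin,mouth,ex,ey
off=np.array([-23.,11.3])
t0,R0=getcmd()
def seg(t0,R0,T,R,pr=True):
    dt=R0.T@(T-t0)/1000; w=np.degrees(Rn.from_matrix(R0.T@R).as_rotvec()); ms=[]
    for f in np.linspace(0,1,11):
        Tf=t0+R0@(dt*1000*f); Rf=R0@Rn.from_rotvec(np.radians(w*f)).as_matrix(); j,r=fullik(Tf,Rf); ms.append(margin(j)); 
        tip=Tf+Rf@np.array([0,np.cos(np.radians(30)),np.sin(np.radians(30))])*149+Rf@np.array([0,.5,-.866])*(-11.3)
        q=tip-mouth
        if pr: print('  ',round(f,1),j.round(2),'tip case x,y,z',np.round([q@ex-63,q@ey,q[2]],0))
    return dt.round(4),w.round(2),np.round(ms,2)
for wy in (-50,):
  for X in ((440,-70,145),(450,-75,145),(460,-80,145)):
    yaw=np.radians(wy); T1,R1=pose(yaw,np.radians(30),np.radians(-15),np.zeros(3),off); T1=np.array(X,float)
    T2,R2=pose(np.radians(-16.6),np.radians(30),np.radians(-20),mouth-142*ex+np.array([0,0,45]),off)
    print(X,seg(t0,R0,T1,R1,False)); print(seg(T1,R1,T2,R2,X[0]==450))
```

```text
(440, -70, 145) (array([-0.0168,  0.1112,  0.0759]), array([  5.09,  31.75, -26.07]), array([0.53, 0.49, 0.44, 0.4 , 0.36, 0.32, 0.26, 0.2 , 0.15, 0.1 , 0.05]))
(array([-0.1195,  0.0348,  0.0003]), array([ 10.05,  20.14, -25.17]), array([ 0.05,  0.02, -0.02, -0.04, -0.06, -0.06, -0.06, -0.05, -0.02,
        0.01,  0.05]))
(450, -75, 145) (array([-0.0069,  0.1157,  0.0785]), array([  5.09,  31.75, -26.07]), array([0.53, 0.49, 0.45, 0.4 , 0.36, 0.32, 0.28, 0.22, 0.17, 0.13, 0.09]))
   0.0 [-0.11 -0.74  2.34 -0.22  1.   -0.67] tip case x,y,z [-50.  31.  59.]
   0.1 [-0.17 -0.78  2.36 -0.13  1.   -0.82] tip case x,y,z [-51.  27.  57.]
   0.2 [-0.25 -0.82  2.38 -0.04  1.   -0.98] tip case x,y,z [-52.  24.  56.]
   0.3 [-0.33 -0.84  2.39  0.06  1.01 -1.14] tip case x,y,z [-54.  20.  54.]
   0.4 [-0.41 -0.86  2.4   0.16  1.03 -1.3 ] tip case x,y,z [-56.  17.  53.]
   0.5 [-0.49 -0.87  2.41  0.25  1.06 -1.46] tip case x,y,z [-59.  14.  51.]
   0.6 [-0.58 -0.87  2.42  0.34  1.1  -1.62] tip case x,y,z [-62.  11.  50.]
   0.7 [-0.66 -0.86  2.42  0.41  1.14 -1.76] tip case x,y,z [-65.   8.  48.]
   0.8 [-0.74 -0.84  2.41  0.48  1.19 -1.9 ] tip case x,y,z [-69.   5.  47.]
   0.9 [-0.81 -0.82  2.4   0.53  1.23 -2.03] tip case x,y,z [-74.   3.  46.]
   1.0 [-0.87 -0.78  2.39  0.58  1.28 -2.16] tip case x,y,z [-79.  -0.  45.]
(array([-0.1238,  0.0265, -0.0058]), array([ 10.05,  20.14, -25.17]), array([ 0.09,  0.05,  0.01, -0.01, -0.03, -0.04, -0.04, -0.03, -0.01,
        0.01,  0.05]))
(460, -80, 145) (array([0.003 , 0.1202, 0.0811]), array([  5.09,  31.75, -26.07]), array([0.53, 0.49, 0.45, 0.41, 0.37, 0.33, 0.29, 0.24, 0.2 , 0.16, 0.13]))
(array([-0.1281,  0.0182, -0.0119]), array([ 10.05,  20.14, -25.17]), array([ 0.13,  0.08,  0.05,  0.02, -0.01, -0.02, -0.02, -0.02, -0.  ,
        0.02,  0.05]))
```

```bash
cat > seg.py <<'E'
from mv import *
from plan import pose,fullik,margin,mouth,ex,ey
off=np.array([-23.,11.3])
def seg(t0,R0,T,R,pr=True,n=9):
    dt=R0.T@(T-t0)/1000; w=np.degrees(Rn.from_matrix(R0.T@R).as_rotvec()); ms=[]
    for f in np.linspace(0,1,n):
        Tf=t0+R0@(dt*1000*f); Rf=R0@Rn.from_rotvec(np.radians(w*f)).as_matrix(); j,r=fullik(Tf,Rf); ms.append(margin(j)); 
        tip=Tf+Rf@np.array([0,np.cos(np.radians(30)),np.sin(np.radians(30))])*149+Rf@np.array([0,.5,-.866])*(-11.3)
        q=tip-mouth
        if pr: print('  ',round(f,2),j.round(2),'tip case x,y,z',np.round([q@ex-63,q@ey,q[2]],0))
    print('t',dt.round(4),'w',w.round(2),'margin',np.round(ms,2))
E
python3 - <<'E'
from seg import *
t0,R0=getcmd(); z=np.zeros(3); r=np.radians
A=np.array([395,-70,175.]); RA=pose(r(-55),r(8),r(-10),z,off)[1]
B=np.array([365,-165,165.]); RB=pose(r(-16.6),r(10),r(-20),z,off)[1]
C,RC=pose(r(-16.6),r(30),r(-20),mouth-142*ex+np.array([0,0,30]),off)
seg(t0,R0,A,RA);seg(A,RA,B,RB);seg(B,RB,C,RC)
E
```

```text
0.0 [ 0.38 -0.23  1.97 -0.49  1.59  0.39] tip case x,y,z [-167.  104.   69.]
   0.12 [ 0.33 -0.31  2.02 -0.46  1.54  0.27] tip case x,y,z [-158.   90.   63.]
   0.25 [ 0.28 -0.38  2.06 -0.42  1.5   0.14] tip case x,y,z [-151.   78.   58.]
   0.38 [ 0.21 -0.46  2.1  -0.37  1.45  0.  ] tip case x,y,z [-143.   67.   53.]
   0.5 [ 0.13 -0.53  2.13 -0.31  1.42 -0.15] tip case x,y,z [-137.   57.   49.]
   0.62 [ 0.04 -0.58  2.16 -0.23  1.4  -0.32] tip case x,y,z [-131.   48.   45.]
   0.75 [-0.05 -0.63  2.18 -0.14  1.39 -0.5 ] tip case x,y,z [-126.   40.   41.]
   0.88 [-0.16 -0.66  2.19 -0.05  1.39 -0.68] tip case x,y,z [-122.   32.   37.]
   1.0 [-0.27 -0.68  2.19  0.04  1.41 -0.87] tip case x,y,z [-118.   26.   35.]
t [-0.0618  0.1253  0.0494] w [ 24.27  20.31 -28.8 ] margin [0.53 0.48 0.44 0.37 0.3  0.25 0.2  0.17 0.15]
   0.0 [-0.27 -0.68  2.19  0.04  1.41 -0.87] tip case x,y,z [-118.   26.   35.]
   0.12 [-0.34 -0.69  2.2   0.1   1.41 -1.02] tip case x,y,z [-112.   24.   33.]
   0.25 [-0.41 -0.69  2.2   0.15  1.41 -1.17] tip case x,y,z [-107.   23.   32.]
   0.38 [-0.47 -0.68  2.21  
[... 647 characters left out ...]
2.19  0.41  1.5  -2.04] tip case x,y,z [-93.  19.  32.]
   0.25 [-0.79 -0.61  2.22  0.43  1.46 -2.05] tip case x,y,z [-90.  16.  31.]
   0.38 [-0.8  -0.63  2.25  0.45  1.43 -2.07] tip case x,y,z [-88.  14.  31.]
   0.5 [-0.82 -0.66  2.28  0.47  1.39 -2.09] tip case x,y,z [-85.  11.  31.]
   0.62 [-0.83 -0.69  2.31  0.5   1.36 -2.11] tip case x,y,z [-83.   8.  30.]
   0.75 [-0.84 -0.72  2.34  0.53  1.32 -2.13] tip case x,y,z [-82.   5.  30.]
   0.88 [-0.86 -0.74  2.38  0.55  1.29 -2.15] tip case x,y,z [-80.   3.  30.]
   1.0 [-0.87 -0.77  2.41  0.58  1.26 -2.17] tip case x,y,z [-79.  -0.  30.]
t [-0.0209 -0.0038  0.045 ] w [-20.  -0.  -0.] margin [0.28 0.25 0.22 0.2  0.17 0.14 0.11 0.09 0.06]
```

Request:
{"op": "carry_out", "data": {
  "deltas": [
    {"tx":-0.0077,"ty":0.0157,"tz":0.0062,"wx":3.03,"wy":2.54,"wz":-3.6,"fingers":1},
    {"tx":-0.0155,"ty":0.0313,"tz":0.0123,"wx":6.07,"wy":5.08,"wz":-7.2,"fingers":1},
    {"tx":-0.0232,"ty":0.047,"tz":0.0185,"wx":9.1,"wy":7.62,"wz":-10.8,"fingers":1},
    {"tx":-0.0309,"ty":0.0627,"tz":0.0247,"wx":12.14,"wy":10.16,"wz":-14.4,"fingers":1},
    {"tx":-0.0386,"ty":0.0783,"tz":0.0309,"wx":15.17,"wy":12.7,"wz":-18.0,"fingers":1},
    {"tx":-0.0464,"ty":0.094,"tz":0.037,"wx":18.2,"wy":15.23,"wz":-21.6,"fingers":1},
    {"tx":-0.0541,"ty":0.11,"tz":0.0432,"wx":21.24,"wy":17.77,"wz":-25.2,"fingers":1},
    {"tx":-0.0618,"ty":0.1253,"tz":0.0494,"wx":24.27,"wy":20.31,"wz":-28.8,"fingers":1}
  ]
}}

```text
clock: 9.3
position: [394.3, -70.3, 173.8]
ee_rot: [2.91, 0.903, 0.32]
wrist_force: [0.8, 0.6, -1.4]
grip_width: 15.7
```

Request:
{"op": "carry_out", "data": {
  "deltas": [
    {"tx":-0.01,"ty":0.0076,"tz":0.0006,"wx":1.0,"wy":1.91,"wz":-4.4,"fingers":1},
    {"tx":-0.0199,"ty":0.0152,"tz":0.0012,"wx":2.01,"wy":3.83,"wz":-8.79,"fingers":1},
    {"tx":-0.0299,"ty":0.0227,"tz":0.0017,"wx":3.01,"wy":5.74,"wz":-13.19,"fingers":1},
    {"tx":-0.0398,"ty":0.0303,"tz":0.0023,"wx":4.02,"wy":7.66,"wz":-17.58,"fingers":1},
    {"tx":-0.0498,"ty":0.0379,"tz":0.0029,"wx":5.02,"wy":9.57,"wz":-21.98,"fingers":1},
    {"tx":-0.0597,"ty":0.0455,"tz":0.0035,"wx":6.02,"wy":11.48,"wz":-26.37,"fingers":1},
    {"tx":-0.0697,"ty":0.053,"tz":0.004,"wx":7.03,"wy":13.4,"wz":-30.77,"fingers":1},
    {"tx":-0.0796,"ty":0.0606,"tz":0.0046,"wx":8.03,"wy":15.31,"wz":-35.16,"fingers":1}
  ]
}}

```text
clock: 10.1
position: [364.4, -165.4, 163.2]
ee_rot: [-2.442, -1.766, -0.585]
wrist_force: [-0.5, -0.1, -0.6]
grip_width: 15.6
```

Run:
```python
from seg import *
applied([-.0618,.1253,.0494,24.27,20.31,-28.8]);applied([-.0796,.0606,.0046,8.03,15.31,-35.16]); st()
t0,R0=getcmd(); r=np.radians
C,RC=pose(r(-16.6),r(30),r(-20),mouth-144*ex+np.array([0,0,15]),off)
seg(t0,R0,C,RC,False)
```

```text
clk 10.1 j [-0.76 -0.54  2.16  0.39  1.53 -2.03] pos [ 364.4 -165.4  163.2] err [-0.6 -0.3 -1.8] rot err deg [ 0.12  0.14 -0.08] F [-0.5 -0.1 -0.6] w 15.6
t [-0.026  -0.0083  0.0585] w [-20.  -0.  -0.] margin [0.28 0.25 0.22 0.2  0.17 0.14 0.12 0.09 0.07]
```

Request:
{"op": "carry_out", "data": {
  "deltas": [
    {"tx":-0.0035,"ty":-0.0012,"tz":0.008,"wx":-2.8,"wy":0,"wz":0,"fingers":1},
    {"tx":-0.007,"ty":-0.0024,"tz":0.016,"wx":-5.6,"wy":0,"wz":0,"fingers":1},
    {"tx":-0.011,"ty":-0.0035,"tz":0.025,"wx":-8.5,"wy":0,"wz":0,"fingers":1},
    {"tx":-0.015,"ty":-0.005,"tz":0.034,"wx":-11.5,"wy":0,"wz":0,"fingers":1},
    {"tx":-0.0185,"ty":-0.006,"tz":0.042,"wx":-14.3,"wy":0,"wz":0,"fingers":1},
    {"tx":-0.0225,"ty":-0.007,"tz":0.0505,"wx":-17.2,"wy":0,"wz":0,"fingers":1},
    {"tx":-0.026,"ty":-0.0083,"tz":0.0585,"wx":-20,"wy":0,"wz":0,"fingers":1},
    {"tx":-0.026,"ty":-0.0083,"tz":0.0585,"wx":-20,"wy":0,"wz":0,"fingers":1}
  ]
}}

```text
clock: 10.9
position: [364.6, -168.9, 97.4]
ee_rot: [2.333, 1.569, 0.846]
wrist_force: [-0.1, 0.1, -0.7]
grip_width: 15.5
```

Run:
```python
from seg import *
applied([-.026,-.0083,.0585,-20,0,0]); st()
snap('wrist','w6');snap('top','t6');snap('side','s6')
p=cv2.imread('pics/t6.png'); cv2.imwrite('pics/t6z.png',cv2.resize(p[180:300,290:440],None,fx=5,fy=5,interpolation=cv2.INTER_CUBIC))
p=cv2.imread('pics/s6.png'); cv2.imwrite('pics/s6z.png',cv2.resize(p[160:280,240:400],None,fx=5,fy=5,interpolation=cv2.INTER_CUBIC))
```

```text
clk 10.9 j [-0.88 -0.76  2.43  0.59  1.23 -2.2 ] pos [ 364.6 -168.9   97.4] err [-1.2  0.8 -3.3] rot err deg [0.13 0.04 0.18] F [-0.1  0.1 -0.7] w 15.5
```

View pics/w6.png

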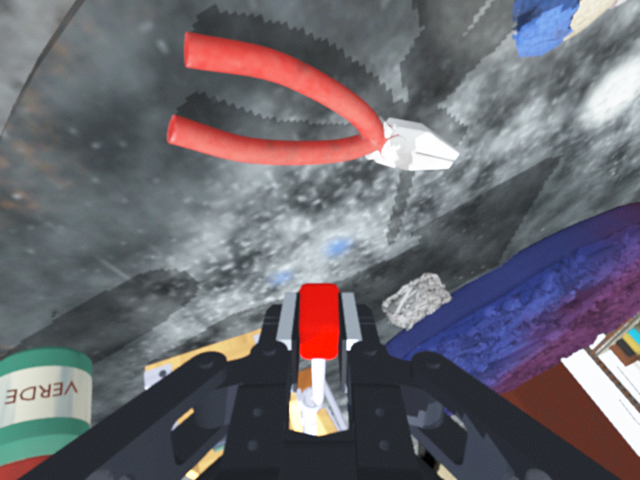

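View pics/t6z.png

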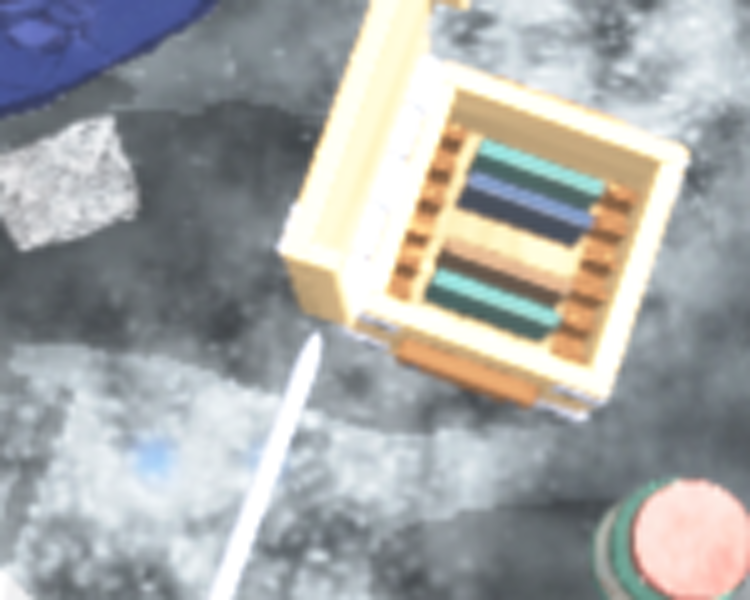

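View pics/s6z.png

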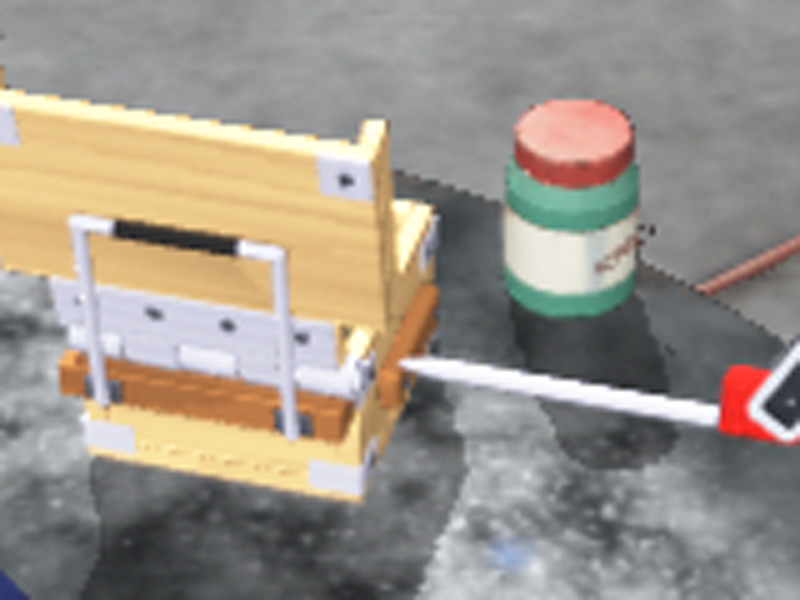

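Run:
```python
import cv2
p=cv2.imread('pics/w6.png'); cv2.imwrite('pics/w6z.png',cv2.resize(p[340:440,270:370],None,fx=6,fy=6,interpolation=cv2.INTER_CUBIC))
p=cv2.imread('pics/t6.png'); cv2.imwrite('pics/t6f.png',cv2.resize(p[230:330,290:390],None,fx=6,fy=6,interpolation=cv2.INTER_CUBIC))
p=cv2.imread('pics/s6.png'); cv2.imwrite('pics/s6f.png',cv2.resize(p[210:270,290:400],None,fx=7,fy=7,interpolation=cv2.INTER_CUBIC))
```

```text
(no output)
```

View pics/w6z.png

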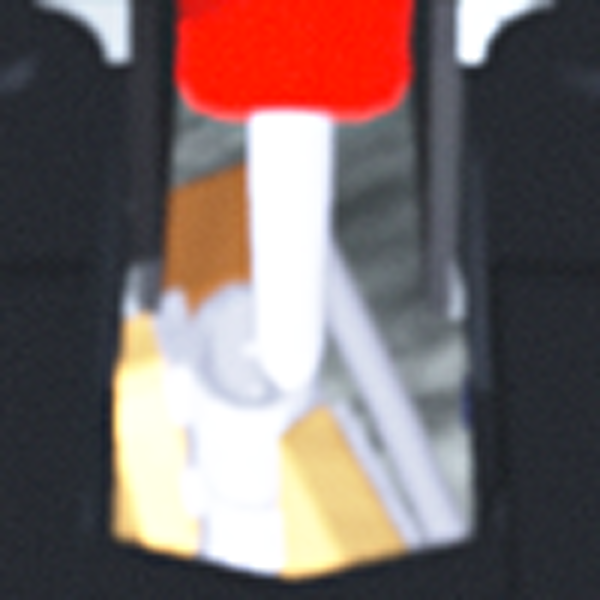

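View pics/t6f.png

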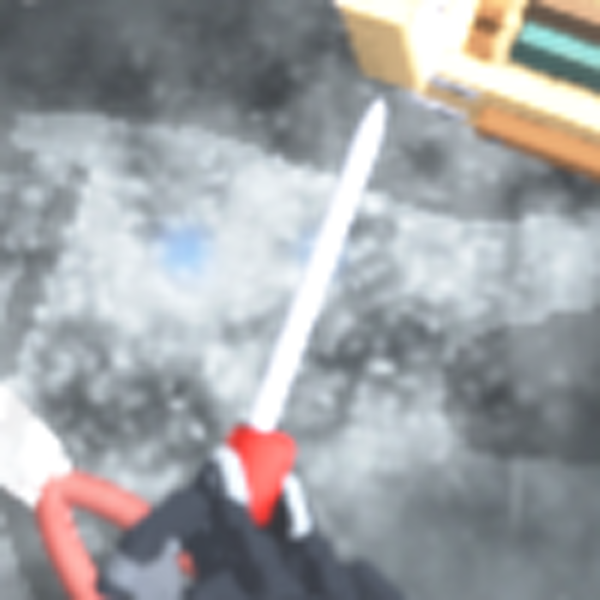

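View pics/s6f.png

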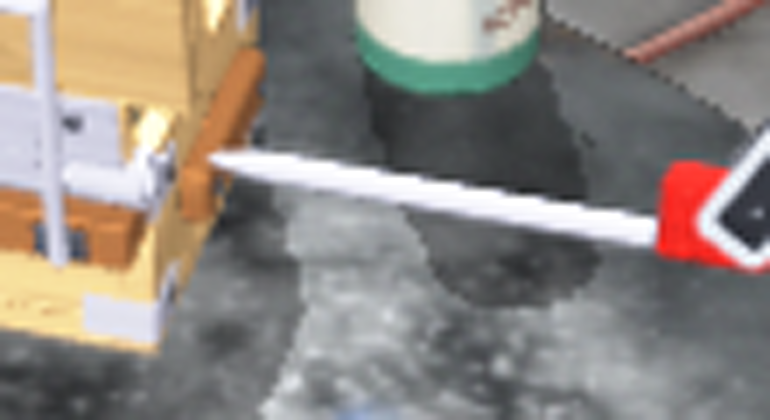

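Run:
```python
from seg import *
_,ds,cs=load('s6.npz');_,dt_,ct=load('t6.npz');_,dw,cw=load('w6.npz')
tip=tri([(cs,(320.3,232.6)),(ct,(353.2,246.7))]); sh=tri([(cs,(383.9,243.)),(ct,(333.7,300.8))])
# residual
for X,a,b in ((tip,(320.3,232.6),(353.2,246.7)),(sh,(383.9,243.),(333.7,300.8))): print(X.round(1),'res',(proj(cs,X)-a).round(1),(proj(ct,X)-b).round(1))
v=tip-sh; print('len',np.linalg.norm(v),'yaw',np.degrees(np.arctan2(v[1],v[0])),'pitch',np.degrees(np.arcsin(v[2]/np.linalg.norm(v))))
q=tip-mouth; print('tip in hinge frame',q@ex,q@ey,q[2])
# model prediction
s=__import__('plant').manip.state(); T=s['position'];R=Rn.from_rotvec(s['ee_rot']).as_matrix()
c,sn=np.cos(np.radians(30)),.5
def pt(a): return T+R@(np.array([0,c,sn])*(23+a)+np.array([0,sn,-c])*(-11.3))
print('model sh',pt(0).round(1),'tip',pt(126).round(1))
print('tip in wrist', proj(cw,tip), 'model',proj(cw,pt(126)), 'shoulder model',proj(cw,pt(0)))
m2=tri([(cs,(311.7,235.7)),(cw,(310.5,397.5))]); print('mouth tri',m2.round(1),proj(cs,m2),proj(cw,m2))
q=m2-mouth; print('mouth delta',q@ex,q@ey,q[2])
print('depth near ring',dw[392:404:3,303:318:3].round(0))
P,u,vv=cloud(cw,dw,(abs(np.indices(dw.shape)[0]-398)<14)&(abs(np.indices(dw.shape)[1]-310)<10))
qq=P-mouth; C=np.c_[qq@ex,qq@ey,qq[:,2]]
for a in range(386,410,3):
    m=(vv==a); print(a,[(int(x),*C[m][u[m]==x][0].round(0).astype(int)) for x in range(302,320,3) if (u[m]==x).any()])
```

```text
[ 509.  -209.    86.3] res [[-0.5 -0.1]] [[-0.1  0.5]]
[ 388.9 -174.3   87.6] res [[-0.8 -0.2]] [[-0.2  0.7]]
len 125.00601504487038 yaw -16.129980620339502 pitch -0.5609638364530216
tip in hinge frame -18.461218736792066 -0.6412535121656328 11.346519452528398
model sh [ 388.8 -172.5   89.6] tip [ 509.5 -208.5   89.4]
tip in wrist [[318.39497459 404.2380992 ]] model [[320.64537411 408.13804052]] shoulder model [[321.2621774  330.25963076]]
mouth tri [ 525.1 -215.9   73.9] [[311.65399672 235.29806067]] [[310.77423094 396.45449034]]
mouth delta -1.054628319268652 -2.6367866900134667 -1.1290078279755846
depth near ring [[299. 299. 303. 303. 246.]
 [297. 304. 308. 310. 252.]
 [296. 309. 315. 315. 257.]
 [295. 314. 322. 323. 262.]]
386 [(302, np.int64(4), np.int64(-6), np.int64(-13)), (305, np.int64(4), np.int64(-4), np.int64(-12)), (308, np.int64(4), np.int64(-2), np.int64(-11)), (311, np.int64(5), np.int64(1), np.int64(-11)), (314, np.int64(-63), np.int64(-4), np.int64(12)), (317, np.int64(-65), np.int64(-2), np.int64(13))]
389 [(302, np.int64(5), np.int64(-7), np.int64(-11)), (305, np.
[... 1313 characters left out ...]
1), np.int64(-7)), (314, np.int64(31), np.int64(1), np.int64(-6)), (317, np.int64(-34), np.int64(-2), np.int64(13))]
404 [(302, np.int64(2), np.int64(-11), np.int64(1)), (305, np.int64(1), np.int64(-9), np.int64(2)), (308, np.int64(37), np.int64(-4), np.int64(-7)), (311, np.int64(40), np.int64(-1), np.int64(-7)), (314, np.int64(37), np.int64(1), np.int64(-5)), (317, np.int64(-20), np.int64(-2), np.int64(11))]
407 [(302, np.int64(10), np.int64(-11), np.int64(1)), (305, np.int64(1), np.int64(-9), np.int64(4)), (308, np.int64(1), np.int64(-7), np.int64(5)), (311, np.int64(2), np.int64(-5), np.int64(6)), (314, np.int64(1), np.int64(-3), np.int64(7)), (317, np.int64(1), np.int64(0), np.int64(7))]
```

Run:
```python
from seg import *
_,dw,cw=load('w6.npz')
def onx(uv,x):
    c,d=rays(cw,[uv]); s=(x-(c-mouth)@ex)/(d[0]@ex); q=c+s*d[0]-mouth; return np.round([q@ex,q@ey,q[2]],1)
c=-cw['R'].T@cw['t']; q=c-mouth; print('cam',q@ex,q@ey,q[2])
for x in (-19,-17): print('tip',onx((318,404.7),x))
# rod side edges at several rows -> centre line
p=load('w6.npz')[0]
g=p.astype(int).min(2)
for v in range(362,404,5):
    r=np.nonzero(g[v,306:332]>225)[0]+306; 
    zz=np.median(dw[v,r]) if len(r) else 0
    uc=r.mean() if len(r) else 0
    cc,d=rays(cw,[(uc,v)]); X=cc+d[0]*zz; qq=X-mouth; print(v,r.min(),r.max(),uc,[round(float(a),1) for a in (qq@ex,qq@ey,qq[2])])
# mouth ring outline on plane x=1.5
for nm,uv in (('left outer',(302.5,395)),('bottom? outer',(310,387)),('top outer',(312,409)),('bore c',(310.5,397.5))): print(nm,onx(uv,1.5))
```

```text
cam -308.4452324363809 -29.067689237827672 91.33996172546813
tip [-19.   -1.1  11.7]
tip [-17.   -0.9  11.1]
362 312 324 318.0 [-104.0, -1.4, 13.5]
367 312 324 318.0 [-96.5, -1.4, 13.5]
372 312 323 317.5 [-88.9, -1.8, 13.4]
377 312 323 317.5 [-80.7, -1.8, 13.4]
382 312 323 317.5 [-71.2, -1.7, 13.1]
387 312 323 317.5 [-62.1, -1.8, 13.2]
392 308 323 316.2142857142857 [-52.0, -2.6, 12.7]
397 308 322 315.0 [-40.5, -3.4, 12.1]
402 308 321 315.1818181818182 [-27.1, -3.1, 11.5]
left outer [ 1.5 -8.3 -5.3]
bottom? outer [ 1.5 -0.5 -9.2]
top outer [ 1.5 -4.7  7.5]
bore c [ 1.5 -2.9 -1.2]
```

Run:
```python
import cv2,numpy as np
p=cv2.imread('pics/w6.png')[375:425,290:340].astype(float)
g=np.clip((p-110)*255/145,0,255).astype(np.uint8); g=cv2.LUT(g,np.array([255*(i/255)**2 for i in range(256)]).astype(np.uint8))
g=cv2.resize(g,None,fx=12,fy=12,interpolation=cv2.INTER_CUBIC)
for k in range(0,50,5):
    cv2.putText(g,str(290+k),(k*12,10),0,.35,(0,255,0),1); cv2.putText(g,str(375+k),(0,k*12+6),0,.35,(0,255,0),1)
cv2.imwrite('pics/w6ring.png',g)
```

```text
(no output)
```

View pics/w6ring.png

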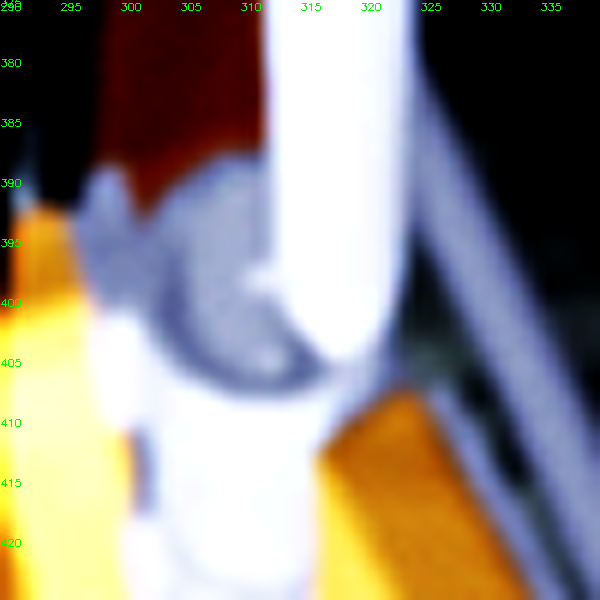

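Run:
```python
from seg import *
st()
t,R=getcmd(); 
for d in (-1.0*ey-12*np.array([0,0,1])+6*ex,): delta(t+d,R)
print('ex,ey,ez in tool',(R.T@ex).round(4),(R.T@ey).round(4),R.T[:,2].round(4))
```

```text
clk 11.05 j [-0.88 -0.76  2.43  0.59  1.24 -2.2 ] pos [ 365.7 -169.7  100.3] err [-0.1  0.  -0.3] rot err deg [0.1  0.01 0.04] F [ 0.1 -0.8  0.3] w 15.5
delta t [-0.005  -0.0003  0.0125] w [0. 0. 0.] |t| 13.0 |w| 0.0
ex,ey,ez in tool [-0.      0.866   0.5001] [ 0.9397 -0.1711  0.2963] [ 0.3421  0.4699 -0.8137]
```

Request:
{"op": "carry_out", "data": {
  "deltas": [
    {"tx":-0.0014,"ty":0,"tz":0.004,"wx":0,"wy":0,"wz":0,"fingers":1},
    {"tx":-0.0028,"ty":0,"tz":0.008,"wx":0,"wy":0,"wz":0,"fingers":1},
    {"tx":-0.0042,"ty":0,"tz":0.012,"wx":0,"wy":0,"wz":0,"fingers":1},
    {"tx":-0.0057,"ty":0,"tz":0.016,"wx":0,"wy":0,"wz":0,"fingers":1},
    {"tx":-0.0057,"ty":0,"tz":0.016,"wx":0,"wy":0,"wz":0,"fingers":1},
    {"tx":-0.0057,"ty":0,"tz":0.016,"wx":0,"wy":0,"wz":0,"fingers":1},
    {"tx":-0.0057,"ty":0,"tz":0.016,"wx":0,"wy":0,"wz":0,"fingers":1},
    {"tx":-0.0057,"ty":0,"tz":0.016,"wx":0,"wy":0,"wz":0,"fingers":1}
  ]
}}

```text
clock: 11.85
position: [373.1, -172.5, 85.4]
ee_rot: [2.329, 1.57, 0.846]
wrist_force: [0.7, 0.5, -1.2]
grip_width: 15.8
```

Run:
```python
from seg import *
applied([-.0057,0,.016,0,0,0]); st()
snap('wrist','w7');snap('side','s7');snap('top','t7')
p=cv2.imread('pics/w7.png')[375:425,290:340].astype(float)
g=np.clip((p-110)*255/145,0,255).astype(np.uint8); g=cv2.LUT(g,np.array([255*(i/255)**2 for i in range(256)]).astype(np.uint8))
g=cv2.resize(g,None,fx=12,fy=12,interpolation=cv2.INTER_CUBIC)
for k in range(0,50,5):
    cv2.putText(g,str(290+k),(k*12,10),0,.35,(0,255,0),1); cv2.putText(g,str(375+k),(0,k*12+6),0,.35,(0,255,0),1)
cv2.imwrite('pics/w7ring.png',g)
p=cv2.imread('pics/s7.png'); cv2.imwrite('pics/s7f.png',cv2.resize(p[210:270,290:400],None,fx=7,fy=7,interpolation=cv2.INTER_CUBIC))
```

```text
clk 11.85 j [-0.87 -0.72  2.43  0.6   1.19 -2.21] pos [ 373.1 -172.5   85.4] err [-0.1  0.  -0.3] rot err deg [0.01 0.01 0.02] F [ 0.7  0.5 -1.2] w 15.8
```

View pics/w7ring.png

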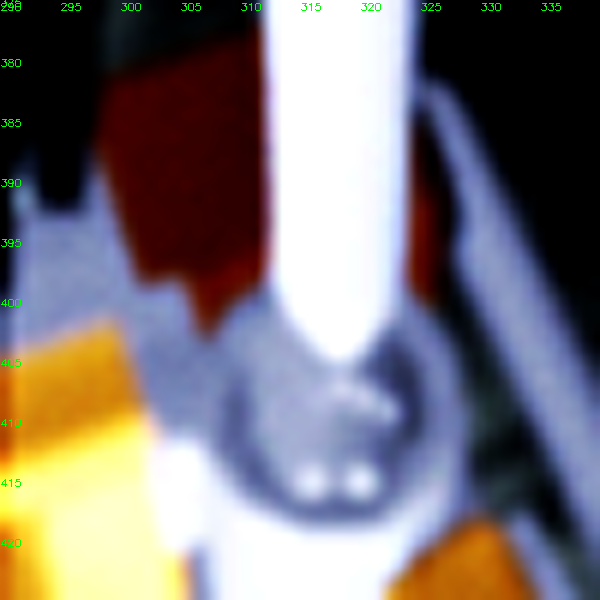

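View pics/s7f.png

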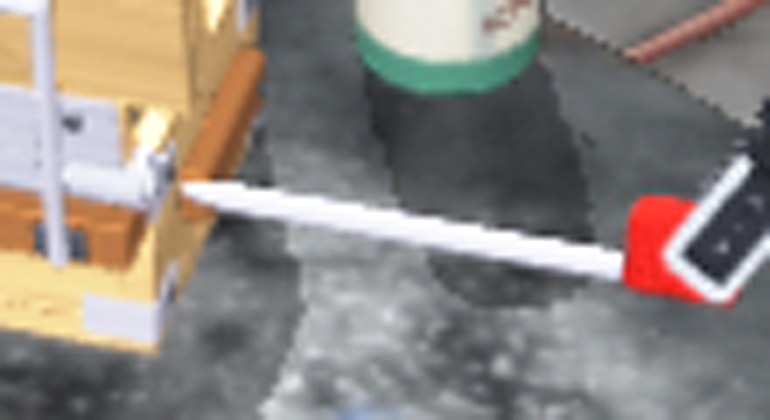

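The ring centre is at about (317.7,408) and the rod axis projects to about (317.5,407.5), so the pin is aligned. I'll start the insertion slowly.

Request:
{"op": "carry_out", "data": {
  "deltas": [
    {"tx":0,"ty":0.0035,"tz":0.002,"wx":0,"wy":0,"wz":0,"fingers":1},
    {"tx":0,"ty":0.0069,"tz":0.004,"wx":0,"wy":0,"wz":0,"fingers":1},
    {"tx":0,"ty":0.0104,"tz":0.006,"wx":0,"wy":0,"wz":0,"fingers":1},
    {"tx":0,"ty":0.0139,"tz":0.008,"wx":0,"wy":0,"wz":0,"fingers":1},
    {"tx":0,"ty":0.0173,"tz":0.01,"wx":0,"wy":0,"wz":0,"fingers":1},
    {"tx":0,"ty":0.0208,"tz":0.012,"wx":0,"wy":0,"wz":0,"fingers":1},
    {"tx":0,"ty":0.0242,"tz":0.014,"wx":0,"wy":0,"wz":0,"fingers":1},
    {"tx":0,"ty":0.0242,"tz":0.014,"wx":0,"wy":0,"wz":0,"fingers":1}
  ]
}}

```text
clock: 12.8
position: [400.3, -180.5, 85.1]
ee_rot: [2.329, 1.571, 0.846]
wrist_force: [0.3, -0.0, -0.4]
grip_width: 15.5
```

Run:
```python
from seg import *
applied([0,.0242,.014,0,0,0]); s=st(); print(s['torque'].round(2))
snap('wrist','w8')
p=cv2.imread('pics/w8.png')[360:430,280:350].astype(float)
g=np.clip((p-110)*255/145,0,255).astype(np.uint8); g=cv2.LUT(g,np.array([255*(i/255)**2 for i in range(256)]).astype(np.uint8))
g=cv2.resize(g,None,fx=8,fy=8,interpolation=cv2.INTER_CUBIC); cv2.imwrite('pics/w8ring.png',g)
```

```text
clk 12.8 j [-0.82 -0.62  2.38  0.6   1.13 -2.2 ] pos [ 400.3 -180.5   85.1] err [ 0.3  0.  -0.5] rot err deg [0.05 0.03 0.02] F [ 0.3 -0.  -0.4] w 15.5
[-0.09  0.42 -0.03]
```

View pics/w8ring.png

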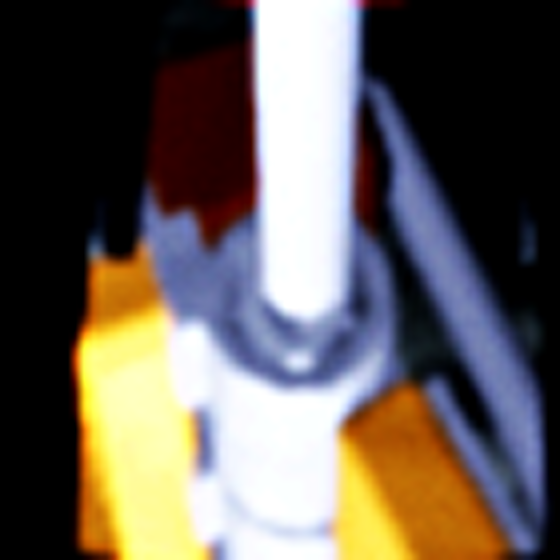

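The tip is inside the first knuckle and centred, with no contact force. I'll carry on.

Request:
{"op": "carry_out", "data": {
  "deltas": [
    {"tx":0,"ty":0.0035,"tz":0.002,"wx":0,"wy":0,"wz":0,"fingers":1},
    {"tx":0,"ty":0.0069,"tz":0.004,"wx":0,"wy":0,"wz":0,"fingers":1},
    {"tx":0,"ty":0.0104,"tz":0.006,"wx":0,"wy":0,"wz":0,"fingers":1},
    {"tx":0,"ty":0.0139,"tz":0.008,"wx":0,"wy":0,"wz":0,"fingers":1},
    {"tx":0,"ty":0.0173,"tz":0.01,"wx":0,"wy":0,"wz":0,"fingers":1},
    {"tx":0,"ty":0.0208,"tz":0.012,"wx":0,"wy":0,"wz":0,"fingers":1},
    {"tx":0,"ty":0.0242,"tz":0.014,"wx":0,"wy":0,"wz":0,"fingers":1},
    {"tx":0,"ty":0.026,"tz":0.015,"wx":0,"wy":0,"wz":0,"fingers":1}
  ]
}}

```text
clock: 13.65
position: [429.0, -189.1, 85.1]
ee_rot: [2.329, 1.571, 0.846]
wrist_force: [0.2, 0.4, -0.1]
grip_width: 15.9
```

Run:
```python
from seg import *
applied([0,.026,.015,0,0,0]); s=st(); print(s['torque'].round(2))
snap('wrist','w9')
p=cv2.imread('pics/w9.png')[340:430,270:360].astype(float)
g=np.clip((p-110)*255/145,0,255).astype(np.uint8); g=cv2.LUT(g,np.array([255*(i/255)**2 for i in range(256)]).astype(np.uint8))
g=cv2.resize(g,None,fx=6,fy=6,interpolation=cv2.INTER_CUBIC); cv2.imwrite('pics/w9ring.png',g)
```

```text
clk 13.65 j [-0.77 -0.53  2.33  0.6   1.07 -2.18] pos [ 429.  -189.1   85.1] err [ 0.3  0.  -0.5] rot err deg [0.04 0.02 0.02] F [ 0.2  0.4 -0.1] w 15.9
[-0.01  0.41  0.02]
```

View pics/w9ring.png

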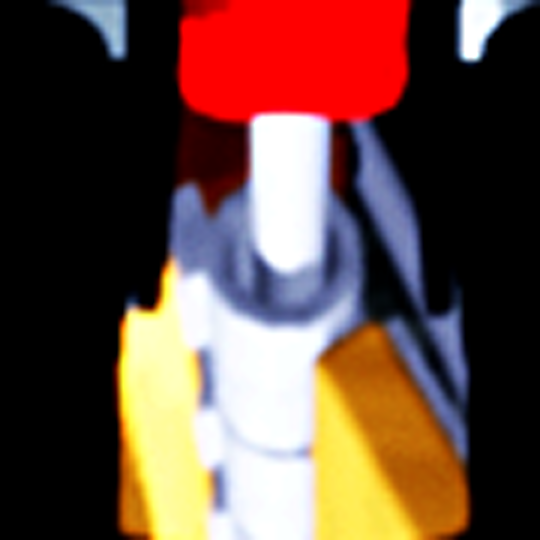

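Request:
{"op": "carry_out", "data": {
  "deltas": [
    {"tx":0,"ty":0.0035,"tz":0.002,"wx":0,"wy":0,"wz":0,"fingers":1},
    {"tx":0,"ty":0.0069,"tz":0.004,"wx":0,"wy":0,"wz":0,"fingers":1},
    {"tx":0,"ty":0.0104,"tz":0.006,"wx":0,"wy":0,"wz":0,"fingers":1},
    {"tx":0,"ty":0.0139,"tz":0.008,"wx":0,"wy":0,"wz":0,"fingers":1},
    {"tx":0,"ty":0.0173,"tz":0.01,"wx":0,"wy":0,"wz":0,"fingers":1},
    {"tx":0,"ty":0.0208,"tz":0.012,"wx":0,"wy":0,"wz":0,"fingers":1},
    {"tx":0,"ty":0.0242,"tz":0.014,"wx":0,"wy":0,"wz":0,"fingers":1},
    {"tx":0,"ty":0.026,"tz":0.015,"wx":0,"wy":0,"wz":0,"fingers":1}
  ]
}}

```text
clock: 14.5
position: [457.8, -197.7, 85.1]
ee_rot: [2.329, 1.57, 0.846]
wrist_force: [-0.4, -0.3, 0.1]
grip_width: 15.3
```

Run:
```python
from seg import *
applied([0,.026,.015,0,0,0]); s=st(); print(s['torque'].round(2))
p,d,ci=snap('wrist','w10');p2,_,_=snap('side','s10')
cv2.imwrite('pics/w10c.png',cv2.resize(p[280:440,230:410,::-1],None,fx=4,fy=4)[:600])
cv2.imwrite('pics/s10c.png',cv2.resize(p2[150:280,230:400,::-1],None,fx=4,fy=4))
```

```text
clk 14.5 j [-0.74 -0.44  2.27  0.6   1.02 -2.17] pos [ 457.8 -197.7   85.1] err [ 0.3  0.  -0.5] rot err deg [0.03 0.02 0.02] F [-0.4 -0.3  0.1] w 15.3
[-0.05  0.37 -0.02]
```

View pics/w10c.png

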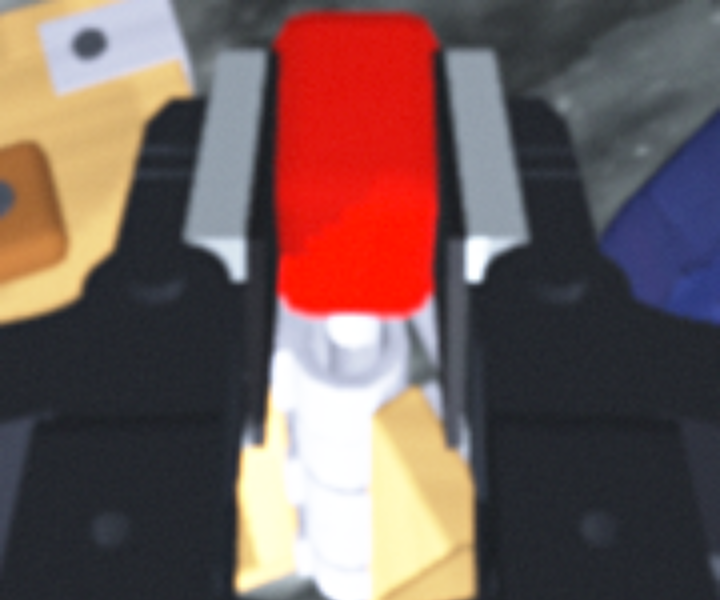

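View pics/s10c.png

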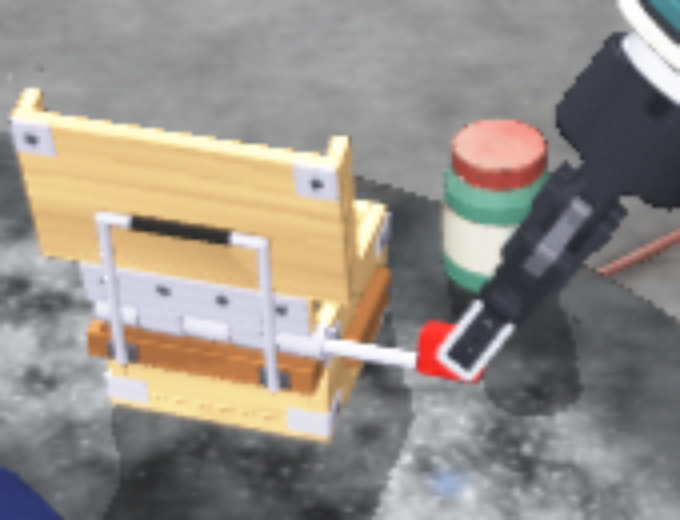

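Run:
```python
from seg import *
_,_,ct=load('t7.npz'); print('jar',onplane(ct,[(428,288)],85.))
_,_,cs=load('s10.npz')
# shoulder: side px (418,352)/4+(230,150); mouth (328,343)/4
print('sh px', (418/4+230,352/4+150),'mouth px',(328/4+230,345/4+150))
s=__import__('plant').manip.state(); T=s['position'];R=Rn.from_rotvec(s['ee_rot']).as_matrix()
c,sn=np.cos(np.radians(30)),.5
S=T+R@(np.array([0,c,sn])*23+np.array([0,sn,-c])*(-11.3)); q=S-mouth; print('model shoulder hinge frame',q@ex,q@ey,q[2],'proj',proj(cs,S),'mouth proj',proj(cs,mouth+1.0*ex-2*ey-1*np.array([0,0,1])))
print('camera',-load('w10.npz')[2]['R'].T@load('w10.npz')[2]['t'])
P=T+R@np.array([[0,0,-65],[40,-40,-65],[40,40,-65],[-40,40,-65],[-40,-40,-65],[0,0,-281],[-40,-120,-150]]).T*1.0 if False else T+(R@np.array([[0,0,-65],[40,-40,-65],[40,40,-65],[-40,40,-65],[-40,-40,-65],[0,0,-281]]).T).T
print(P.round(0))
```

```text
jar [[ 432.31764799 -374.8118853    85.        ]]
sh px (334.5, 238.0) mouth px (312.0, 236.25)
model shoulder hinge frame -47.95404781446468 -0.4985090346987246 -0.5218541608004728 proj [[334.33405903 239.83453447]] mouth proj [[310.5624924  235.26438418]]
camera [ 316.10105639 -182.3067459   153.82442661]
[[ 421. -207.  138.]
 [ 401. -154.  133.]
 [ 463. -187.  170.]
 [ 442. -259.  143.]
 [ 379. -226.  106.]
 [ 299. -237.  314.]]
```

Request:
{"op": "carry_out", "data": {
  "deltas": [
    {"tx":0,"ty":0.0035,"tz":0.002,"wx":0,"wy":0,"wz":0,"fingers":1},
    {"tx":0,"ty":0.0069,"tz":0.004,"wx":0,"wy":0,"wz":0,"fingers":1},
    {"tx":0,"ty":0.0104,"tz":0.006,"wx":0,"wy":0,"wz":0,"fingers":1},
    {"tx":0,"ty":0.0139,"tz":0.008,"wx":0,"wy":0,"wz":0,"fingers":1},
    {"tx":0,"ty":0.0173,"tz":0.01,"wx":0,"wy":0,"wz":0,"fingers":1},
    {"tx":0,"ty":0.0208,"tz":0.012,"wx":0,"wy":0,"wz":0,"fingers":1},
    {"tx":0,"ty":0.0242,"tz":0.014,"wx":0,"wy":0,"wz":0,"fingers":1},
    {"tx":0,"ty":0.026,"tz":0.015,"wx":0,"wy":0,"wz":0,"fingers":1}
  ]
}}

```text
clock: 15.4
position: [486.6, -206.2, 85.1]
ee_rot: [2.329, 1.57, 0.846]
wrist_force: [0.1, -0.6, -1.1]
grip_width: 15.6
```

Run:
```python
from seg import *
applied([0,.026,.015,0,0,0]); s=st(); print(s['torque'].round(2))
p2,_,_=snap('side','s11')
cv2.imwrite('pics/s11c.png',cv2.resize(p2[150:280,230:400,::-1],None,fx=4,fy=4))
```

```text
clk 15.4 j [-0.71 -0.36  2.22  0.6   0.99 -2.16] pos [ 486.6 -206.2   85.1] err [ 0.3  0.  -0.5] rot err deg [0.03 0.02 0.02] F [ 0.1 -0.6 -1.1] w 15.6
[-0.06  0.38 -0.04]
```

View pics/s11c.png

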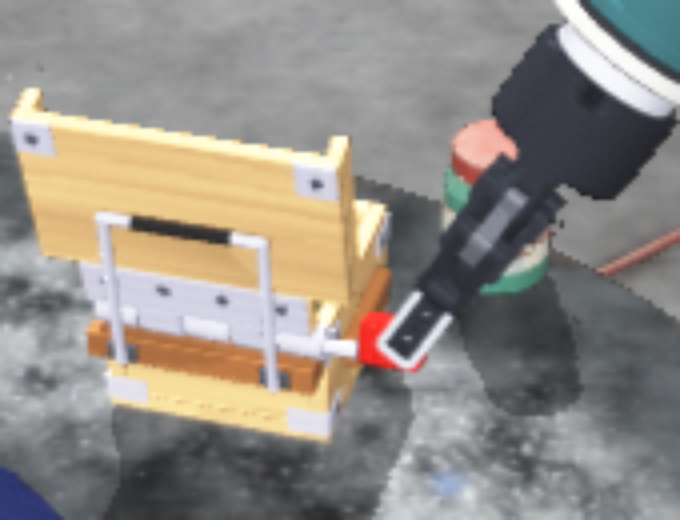

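Request:
{"op": "carry_out", "data": {
  "deltas": [
    {"tx":0,"ty":0.0017,"tz":0.001,"wx":0,"wy":0,"wz":0,"fingers":1},
    {"tx":0,"ty":0.0035,"tz":0.002,"wx":0,"wy":0,"wz":0,"fingers":1},
    {"tx":0,"ty":0.0052,"tz":0.003,"wx":0,"wy":0,"wz":0,"fingers":1},
    {"tx":0,"ty":0.0069,"tz":0.004,"wx":0,"wy":0,"wz":0,"fingers":1},
    {"tx":0,"ty":0.0087,"tz":0.005,"wx":0,"wy":0,"wz":0,"fingers":1},
    {"tx":0,"ty":0.0104,"tz":0.006,"wx":0,"wy":0,"wz":0,"fingers":1},
    {"tx":0,"ty":0.0121,"tz":0.007,"wx":0,"wy":0,"wz":0,"fingers":1},
    {"tx":0,"ty":0.0121,"tz":0.007,"wx":0,"wy":0,"wz":0,"fingers":1}
  ]
}}

```text
clock: 16.25
position: [499.8, -210.2, 85.1]
ee_rot: [2.329, 1.57, 0.846]
wrist_force: [-0.1, -0.6, -0.7]
grip_width: 15.6
```

Run:
```python
from seg import *
applied([0,.0121,.007,0,0,0]); s=st(); print(s['torque'].round(2))
p2,_,_=snap('side','s12');p,_,_=snap('wrist','w12')
cv2.imwrite('pics/s12c.png',cv2.resize(p2[150:280,230:400,::-1],None,fx=4,fy=4,interpolation=cv2.INTER_CUBIC))
```

```text
clk 16.25 j [-0.69 -0.33  2.19  0.6   0.97 -2.15] pos [ 499.8 -210.2   85.1] err [ 0.1  0.  -0.6] rot err deg [0.03 0.02 0.02] F [-0.1 -0.6 -0.7] w 15.6
[-0.08  0.42 -0.01]
```

View pics/s12c.png

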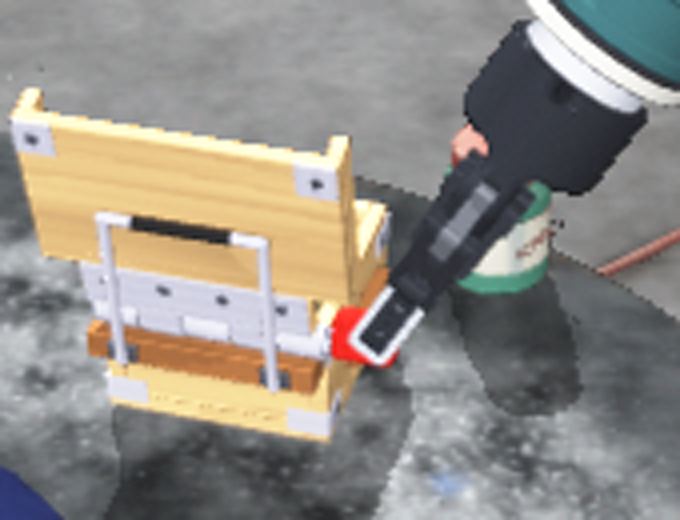

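View pics/w12.png

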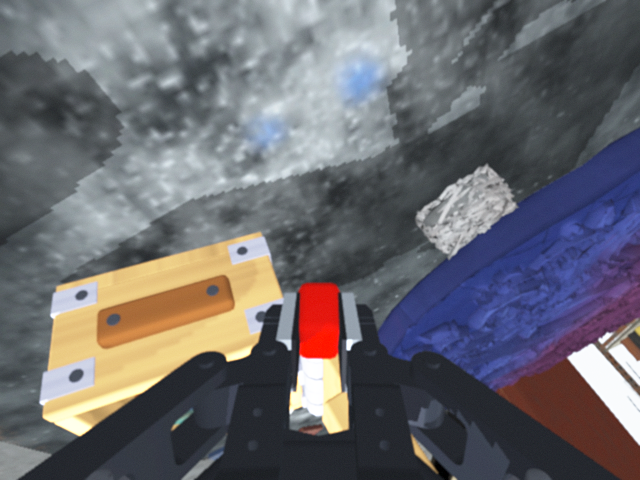

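Request:
{"op": "carry_out", "data": {
  "deltas": [
    {"tx":0,"ty":0.0009,"tz":0.0005,"wx":0,"wy":0,"wz":0,"fingers":1},
    {"tx":0,"ty":0.0017,"tz":0.001,"wx":0,"wy":0,"wz":0,"fingers":1},
    {"tx":0,"ty":0.0026,"tz":0.0015,"wx":0,"wy":0,"wz":0,"fingers":1},
    {"tx":0,"ty":0.0035,"tz":0.002,"wx":0,"wy":0,"wz":0,"fingers":1},
    {"tx":0,"ty":0.0039,"tz":0.0023,"wx":0,"wy":0,"wz":0,"fingers":1},
    {"tx":0,"ty":0.0043,"tz":0.0025,"wx":0,"wy":0,"wz":0,"fingers":1},
    {"tx":0,"ty":0.0043,"tz":0.0025,"wx":0,"wy":0,"wz":0,"fingers":1},
    {"tx":0,"ty":0.0043,"tz":0.0025,"wx":0,"wy":0,"wz":0,"fingers":1}
  ]
}}

```text
clock: 17.15
position: [504.0, -211.4, 85.0]
ee_rot: [2.33, 1.572, 0.845]
wrist_force: [-12.2, 1.1, 5.0]
grip_width: 15.2
```

Run:
```python
from seg import *
applied([0,.0043,.0025,0,0,0]); s=st(); print(s['torque'].round(2), (s['wrist_force']@ex).round(2))
```

```text
clk 17.15 j [-0.69 -0.31  2.18  0.6   0.97 -2.15] pos [ 504.  -211.4   85. ] err [-0.5  0.2 -0.6] rot err deg [0.1  0.02 0.  ] F [-12.2   1.1   5. ] w 15.2
[0.2  1.42 0.43] -12.06
```

Run:
```python
from seg import *
p2,_,_=snap('side','s13');p,_,_=snap('wrist','w13')
a=cv2.resize(p2[200:260,280:340,::-1],None,fx=9,fy=9,interpolation=cv2.INTER_CUBIC)
b=cv2.resize(p[330:420,280:360,::-1],None,fx=6,fy=6,interpolation=cv2.INTER_CUBIC)[:540]
cv2.imwrite('pics/c13.png',np.hstack([a[:,:310],b])) ; print(a.shape,b.shape)
cv2.imwrite('pics/c13.png',np.hstack([a[:,:],b])[:, :800]); st()
```

```text
(540, 540, 3) (540, 480, 3)
clk 17.25 j [-0.69 -0.31  2.18  0.6   0.97 -2.15] pos [ 504.  -211.5   85. ] err [-0.5  0.2 -0.6] rot err deg [0.1  0.02 0.01] F [-11.8   1.7   5. ] w 15.8
```

View pics/c13.png

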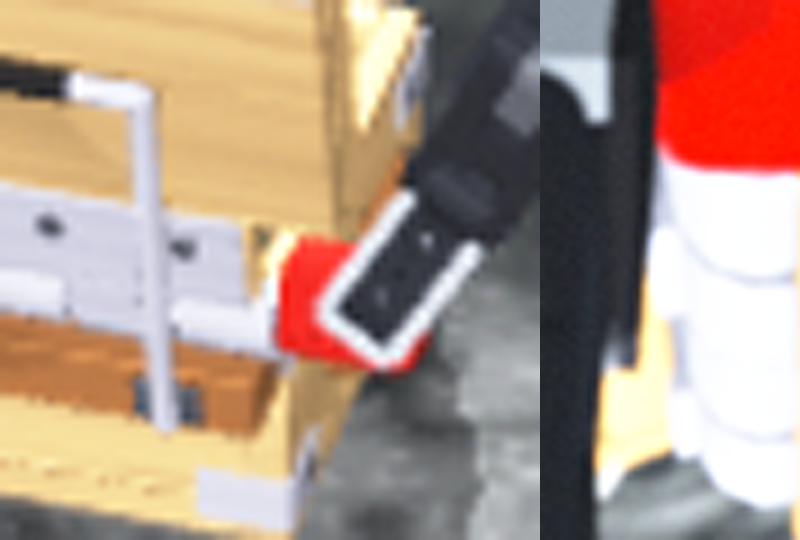

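The grip meets the first knuckle with 12 N axial contact. I'll release and back off along the tool axis.

Request:
{"op": "carry_out", "data": {
  "deltas": [
    {"tx":0,"ty":0,"tz":0,"wx":0,"wy":0,"wz":0,"fingers":0.8},
    {"tx":0,"ty":0,"tz":0,"wx":0,"wy":0,"wz":0,"fingers":0.55},
    {"tx":0,"ty":0,"tz":0,"wx":0,"wy":0,"wz":0,"fingers":0.55},
    {"tx":0,"ty":0,"tz":0,"wx":0,"wy":0,"wz":0,"fingers":0.55},
    {"tx":0,"ty":0,"tz":-0.01,"wx":0,"wy":0,"wz":0,"fingers":0.55},
    {"tx":0,"ty":0,"tz":-0.025,"wx":0,"wy":0,"wz":0,"fingers":0.55},
    {"tx":0,"ty":0,"tz":-0.045,"wx":0,"wy":0,"wz":0,"fingers":0.55},
    {"tx":0,"ty":0,"tz":-0.07,"wx":0,"wy":0,"wz":0,"fingers":0.55}
  ]
}}

```text
clock: 18.05
position: [464.2, -221.3, 142.7]
ee_rot: [2.329, 1.571, 0.846]
wrist_force: [0.1, 0.1, 0.5]
grip_width: 38.4
```

Run:
```python
from seg import *
applied([0,0,-.07,0,0,0]); s=st()
p2,_,_=snap('side','s14');p,_,_=snap('wrist','w14')
cv2.imwrite('pics/s14c.png',cv2.resize(p2[150:280,230:400,::-1],None,fx=4,fy=4,interpolation=cv2.INTER_CUBIC))
```

```text
clk 18.05 j [-0.77 -0.44  2.18  0.58  1.12 -2.14] pos [ 464.2 -221.3  142.7] err [-0.8  0.2  0.1] rot err deg [0.07 0.03 0.02] F [0.1 0.1 0.5] w 38.4
```

View pics/s14c.png

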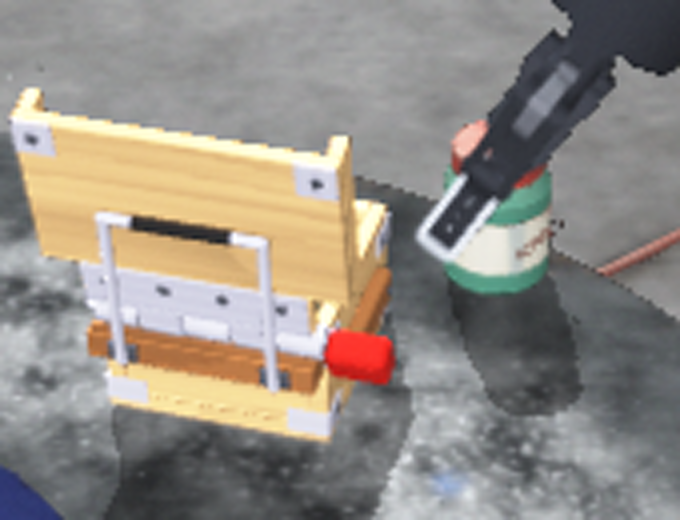

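View pics/w14.png

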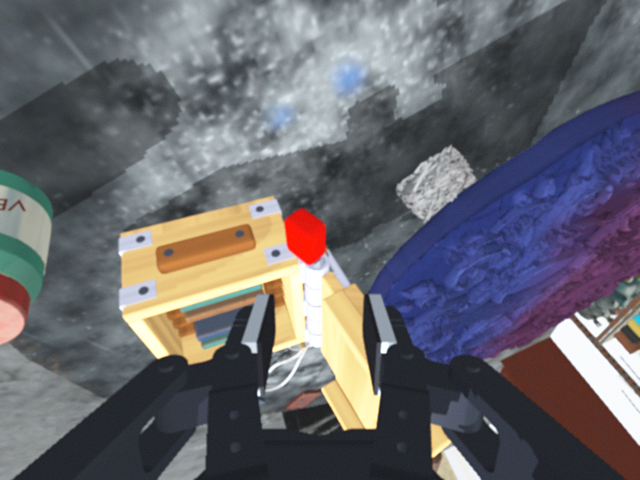

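The pin sits home and its grip has rolled over freely; the lid still stands at (180,190) in the side crop. Next I'll go over to the lid's outer side with the fingers shut.

Run:
```python
from seg import *
from plan import clear
t0,R0=getcmd(); r=np.radians; z=np.zeros(3)
A=np.array([440,-175,240.]); RA=pose(r(-16.6),0,0,z,off)[1]
hm=mouth+63*ex-2*ey
B=hm+70*ey; B[2]=245; 
C=hm+62*ey; C[2]=186
def s2(a,Ra,b,Rb):
    seg(a,Ra,b,Rb,False)
    dt=Ra.T@(b-a); w=Rn.from_matrix(Ra.T@Rb).as_rotvec()
    for f in np.linspace(0,1,9):
        j,_=fullik(a+Ra@(dt*f),Ra@Rn.from_rotvec(w*f).as_matrix())
        print('   clear lid/case/stop',np.round(clear(a+Ra@(dt*f),Ra@Rn.from_rotvec(w*f).as_matrix()),0),j.round(2))
print(B,C)
s2(t0,R0,A,RA);s2(A,RA,B,RA);s2(B,RA,C,RA)
```

```text
[ 606.70113117 -166.53243208  245.        ] [ 604.41562424 -174.19901268  186.        ]
t [ 0.0685  0.0071 -0.0868] w [ 29.7  -19.54  -5.24] margin [0.32 0.36 0.38 0.39 0.41 0.42 0.44 0.47 0.49]
   clear lid/case/stop [28. 75. 64.] [-0.77 -0.45  2.18  0.58  1.12 -2.14]
   clear lid/case/stop [32. 89. 68.] [-0.73 -0.45  2.14  0.48  1.17 -2.05]
   clear lid/case/stop [ 37. 102.  75.] [-0.68 -0.45  2.1   0.4   1.23 -1.98]
   clear lid/case/stop [ 42. 115.  82.] [-0.64 -0.44  2.06  0.31  1.28 -1.92]
   clear lid/case/stop [ 46. 129.  90.] [-0.6  -0.42  2.02  0.24  1.35 -1.86]
   clear lid/case/stop [ 52. 142. 100.] [-0.55 -0.41  1.98  0.17  1.41 -1.81]
   clear lid/case/stop [ 57. 155. 110.] [-0.51 -0.39  1.94  0.11  1.48 -1.77]
   clear lid/case/stop [ 64. 169. 120.] [-0.47 -0.36  1.9   0.05  1.55 -1.74]
   clear lid/case/stop [ 73. 182. 131.] [-0.43 -0.34  1.86  0.    1.62 -1.71]
t [ 0.0557  0.1573 -0.005 ] w [0. 0. 0.] margin [0.49 0.54 0.58 0.63 0.67 0.71 0.76 0.8  0.84]
   clear lid/case/stop [ 73. 182. 131.] [-0.43 -0.34  1.86  0.    1.62 -1.71]
   clear lid/case/stop [ 56. 174. 11
[... 681 characters left out ...]
  clear lid/case/stop [ 40. 174.  89.] [-0.31  0.01  1.54  0.    1.59 -1.59]
   clear lid/case/stop [ 33. 166.  81.] [-0.31  0.02  1.55  0.    1.58 -1.59]
   clear lid/case/stop [ 26. 159.  74.] [-0.31  0.02  1.56  0.    1.56 -1.59]
   clear lid/case/stop [ 20. 152.  67.] [-0.31  0.02  1.57 -0.    1.55 -1.59]
   clear lid/case/stop [ 14. 144.  59.] [-0.31  0.02  1.58 -0.    1.54 -1.6 ]
   clear lid/case/stop [ 11. 137.  52.] [-0.32  0.03  1.59  0.    1.53 -1.6 ]
   clear lid/case/stop [ 10. 130.  44.] [-0.32  0.03  1.6   0.    1.52 -1.6 ]
   clear lid/case/stop [  9. 123.  37.] [-0.32  0.03  1.6   0.    1.51 -1.6 ]
   clear lid/case/stop [  8. 116.  30.] [-0.32  0.04  1.61  0.    1.49 -1.6 ]
```

Request:
{"op": "carry_out", "data": {
  "deltas": [
    {"tx":0.0086,"ty":0.0009,"tz":-0.011,"wx":3.7,"wy":-2.44,"wz":-0.65,"fingers":0.8},
    {"tx":0.017,"ty":0.0018,"tz":-0.0217,"wx":7.4,"wy":-4.9,"wz":-1.3,"fingers":1},
    {"tx":0.0257,"ty":0.0027,"tz":-0.0325,"wx":11.1,"wy":-7.3,"wz":-2.0,"fingers":1},
    {"tx":0.0343,"ty":0.0035,"tz":-0.0434,"wx":14.9,"wy":-9.8,"wz":-2.6,"fingers":1},
    {"tx":0.0428,"ty":0.0044,"tz":-0.0543,"wx":18.6,"wy":-12.2,"wz":-3.3,"fingers":1},
    {"tx":0.0514,"ty":0.0053,"tz":-0.065,"wx":22.3,"wy":-14.7,"wz":-3.9,"fingers":1},
    {"tx":0.06,"ty":0.0062,"tz":-0.076,"wx":26.0,"wy":-17.1,"wz":-4.6,"fingers":1},
    {"tx":0.0685,"ty":0.0071,"tz":-0.0868,"wx":29.7,"wy":-19.5,"wz":-5.2,"fingers":1}
  ]
}}

```text
clock: 18.95
position: [440.0, -174.7, 239.9]
ee_rot: [-2.517, -1.877, 0.004]
wrist_force: [-0.3, -0.3, 0.3]
grip_width: -0.0
```

Run:
```python
from seg import *
applied([.0685,.0071,-.0868,29.7,-19.5,-5.2]); s=st(); t,R=getcmd(); print(R.round(3))
hm=mouth+63*ex-2*ey
B=hm+70*ey; B[2]=245; delta(B,R)
```

```text
clk 18.95 j [-0.43 -0.33  1.85 -0.    1.62 -1.71] pos [ 440.  -174.7  239.9] err [ 0.   0.3 -0.1] rot err deg [ 0.16 -0.09 -0.03] F [-0.3 -0.3  0.3] w -0.0
[[ 0.286  0.958  0.   ]
 [ 0.958 -0.286  0.001]
 [ 0.001 -0.    -1.   ]]
delta t [ 0.0558  0.1573 -0.005 ] w [0. 0. 0.] |t| 167.0 |w| 0.0
```

Request:
{"op": "carry_out", "data": {
  "deltas": [
    {"tx":0.012,"ty":0.02,"tz":-0.001,"wx":0,"wy":0,"wz":0,"fingers":1},
    {"tx":0.024,"ty":0.05,"tz":-0.003,"wx":0,"wy":0,"wz":0,"fingers":1},
    {"tx":0.036,"ty":0.08,"tz":-0.005,"wx":0,"wy":0,"wz":0,"fingers":1},
    {"tx":0.046,"ty":0.115,"tz":-0.005,"wx":0,"wy":0,"wz":0,"fingers":1},
    {"tx":0.0558,"ty":0.145,"tz":-0.005,"wx":0,"wy":0,"wz":0,"fingers":1},
    {"tx":0.0558,"ty":0.157,"tz":0.01,"wx":0,"wy":0,"wz":0,"fingers":1},
    {"tx":0.05,"ty":0.157,"tz":0.035,"wx":0,"wy":0,"wz":0,"fingers":1},
    {"tx":0.05,"ty":0.157,"tz":0.054,"wx":0,"wy":0,"wz":0,"fingers":1}
  ]
}}

```text
clock: 19.75
position: [604.8, -172.0, 183.2]
ee_rot: [-2.517, -1.876, 0.0]
wrist_force: [-0.1, -0.5, -0.7]
grip_width: 0.4
```

Run:
```python
from seg import *
applied([.05,.157,.054,0,0,0]); s=st()
q=s['position']-mouth; print('hinge frame',q@ex-63,q@ey,q[2])
snap('side','s15');p,_,_=snap('top','t15')
cv2.imwrite('pics/t15c.png',cv2.resize(p[120:300,280:460,::-1],None,fx=3.3,fy=3.3,interpolation=cv2.INTER_CUBIC))
```

```text
clk 19.75 j [-0.32  0.04  1.62  0.    1.49 -1.6 ] pos [ 604.8 -172.   183.2] err [ 0.1 -0.  -2.8] rot err deg [ 0.12  0.02 -0.01] F [-0.1 -0.5 -0.7] w 0.4
hinge frame -0.2355348291249797 62.193419559156006 108.17421473452507
```

View pics/s15.png

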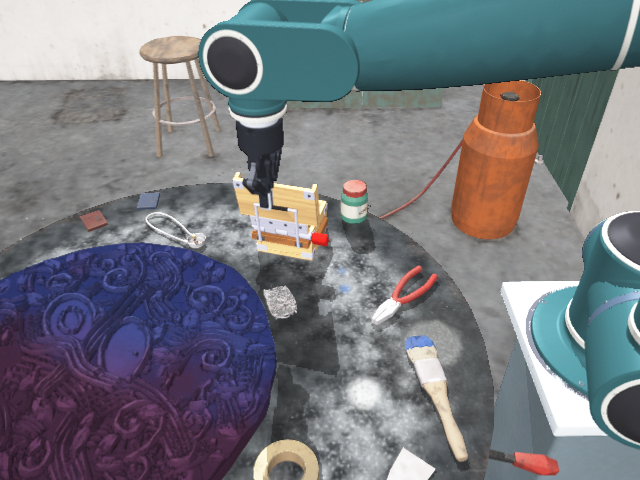

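View pics/t15c.png

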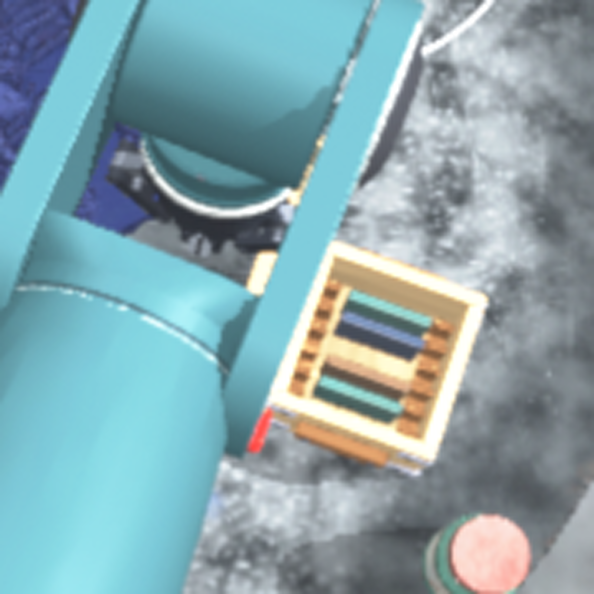

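Request:
{"op": "carry_out", "data": {
  "deltas": [
    {"tx":-0.006,"ty":0,"tz":0,"wx":0,"wy":0,"wz":0,"fingers":1},
    {"tx":-0.012,"ty":0,"tz":0,"wx":0,"wy":0,"wz":0,"fingers":1},
    {"tx":-0.018,"ty":0,"tz":0,"wx":0,"wy":0,"wz":0,"fingers":1},
    {"tx":-0.022,"ty":0,"tz":0,"wx":0,"wy":0,"wz":0,"fingers":1},
    {"tx":-0.026,"ty":0,"tz":0,"wx":0,"wy":0,"wz":0,"fingers":1},
    {"tx":-0.03,"ty":0,"tz":0,"wx":0,"wy":0,"wz":0,"fingers":1},
    {"tx":-0.034,"ty":0,"tz":0,"wx":0,"wy":0,"wz":0,"fingers":1},
    {"tx":-0.038,"ty":0,"tz":0,"wx":0,"wy":0,"wz":0,"fingers":1}
  ]
}}

```text
clock: 20.65
position: [593.7, -208.6, 185.4]
ee_rot: [-2.518, -1.876, -0.001]
wrist_force: [-0.8, -0.7, 0.1]
grip_width: -0.2
```

Run:
```python
from seg import *
applied([-.038,0,0,0,0,0]); s=st()
q=s['position']-mouth; print('hinge frame',q@ex-63,q@ey,q[2])
p,_,_=snap('side','s16')
cv2.imwrite('pics/s16c.png',cv2.resize(p[140:270,220:360,::-1],None,fx=4,fy=4,interpolation=cv2.INTER_CUBIC))
```

```text
clk 20.65 j [-0.38  0.04  1.61  0.    1.49 -1.66] pos [ 593.7 -208.6  185.4] err [-0.1 -0.2 -0.6] rot err deg [ 0.03  0.02 -0.  ] F [-0.8 -0.7  0.1] w -0.2
hinge frame -0.41034119904377064 23.94817802500431 110.4212408552252
```

View pics/s16c.png

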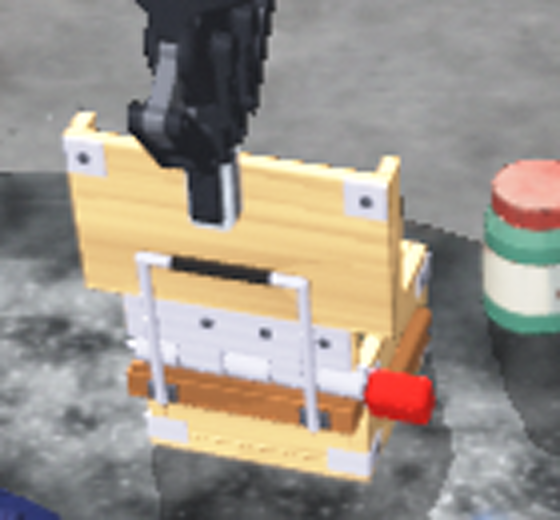

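Request:
{"op": "carry_out", "data": {
  "deltas": [
    {"tx":-0.004,"ty":0,"tz":0,"wx":0,"wy":0,"wz":0,"fingers":1},
    {"tx":-0.008,"ty":0,"tz":0,"wx":0,"wy":0,"wz":0,"fingers":1},
    {"tx":-0.012,"ty":0,"tz":0,"wx":0,"wy":0,"wz":0,"fingers":1},
    {"tx":-0.016,"ty":0,"tz":0,"wx":0,"wy":0,"wz":0,"fingers":1},
    {"tx":-0.02,"ty":0,"tz":0,"wx":0,"wy":0,"wz":0,"fingers":1},
    {"tx":-0.024,"ty":0,"tz":0,"wx":0,"wy":0,"wz":0,"fingers":1},
    {"tx":-0.028,"ty":0,"tz":0,"wx":0,"wy":0,"wz":0,"fingers":1},
    {"tx":-0.032,"ty":0,"tz":0,"wx":0,"wy":0,"wz":0,"fingers":1}
  ]
}}

```text
clock: 21.5
position: [584.6, -239.4, 185.4]
ee_rot: [-2.518, -1.876, -0.001]
wrist_force: [0.4, -0.4, -0.2]
grip_width: 0.0
```

Run:
```python
from seg import *
applied([-.032,0,0,0,0,0]); s=st()
q=s['position']-mouth; print('hinge frame',q@ex-63,q@ey,q[2])
p,_,_=snap('side','s17')
cv2.imwrite('pics/s17c.png',cv2.resize(p[140:270,220:360,::-1],None,fx=4,fy=4,interpolation=cv2.INTER_CUBIC))
```

```text
clk 21.5 j [-0.43  0.04  1.61  0.    1.49 -1.71] pos [ 584.6 -239.4  185.4] err [-0.2 -0.3 -0.6] rot err deg [0.03 0.02 0.  ] F [ 0.4 -0.4 -0.2] w 0.0
hinge frame -0.41091145841984655 -8.139867627037209 110.36763491016612
```

View pics/s17c.png

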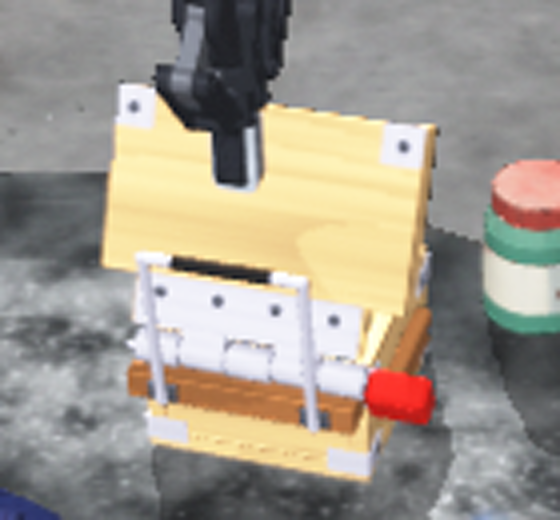

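Request:
{"op": "carry_out", "data": {
  "deltas": [
    {"tx":-0.004,"ty":0,"tz":0,"wx":0,"wy":0,"wz":0,"fingers":1},
    {"tx":-0.008,"ty":0,"tz":0,"wx":0,"wy":0,"wz":0,"fingers":1},
    {"tx":-0.012,"ty":0,"tz":0,"wx":0,"wy":0,"wz":0,"fingers":1},
    {"tx":-0.016,"ty":0,"tz":0,"wx":0,"wy":0,"wz":0,"fingers":1},
    {"tx":-0.016,"ty":0,"tz":0,"wx":0,"wy":0,"wz":0,"fingers":1},
    {"tx":-0.016,"ty":0,"tz":0,"wx":0,"wy":0,"wz":0,"fingers":1},
    {"tx":-0.016,"ty":0,"tz":0,"wx":0,"wy":0,"wz":0,"fingers":1},
    {"tx":-0.016,"ty":0,"tz":0,"wx":0,"wy":0,"wz":0,"fingers":1}
  ]
}}

```text
clock: 22.35
position: [580.2, -254.2, 185.4]
ee_rot: [-2.518, -1.876, -0.001]
wrist_force: [0.5, 0.3, -0.1]
grip_width: 0.3
```

Run:
```python
from seg import *
applied([-.016,0,0,0,0,0]); s=st()
p,_,_=snap('side','s18')
cv2.imwrite('pics/s18c.png',cv2.resize(p[140:270,220:360,::-1],None,fx=4,fy=4,interpolation=cv2.INTER_CUBIC))
```

```text
clk 22.35 j [-0.45  0.05  1.6   0.    1.49 -1.73] pos [ 580.2 -254.2  185.4] err [ 0.   0.2 -0.6] rot err deg [ 0.03  0.03 -0.01] F [ 0.5  0.3 -0.1] w 0.3
```

View pics/s18c.png

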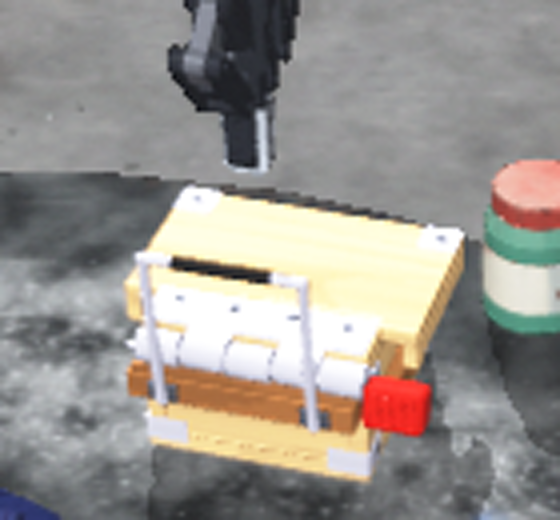

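The lid has fallen shut and the red grip sits at (398,405) beside the hinge. I'll lift the arm clear and check.

Request:
{"op": "carry_out", "data": {
  "deltas": [
    {"tx":0,"ty":0,"tz":-0.02,"wx":0,"wy":0,"wz":0,"fingers":1},
    {"tx":0.02,"ty":0,"tz":-0.05,"wx":0,"wy":0,"wz":0,"fingers":1},
    {"tx":0.05,"ty":-0.02,"tz":-0.08,"wx":0,"wy":0,"wz":0,"fingers":1},
    {"tx":0.09,"ty":-0.04,"tz":-0.1,"wx":0,"wy":0,"wz":0,"fingers":1},
    {"tx":0.13,"ty":-0.06,"tz":-0.12,"wx":0,"wy":0,"wz":0,"fingers":1},
    {"tx":0.17,"ty":-0.08,"tz":-0.12,"wx":0,"wy":0,"wz":0,"fingers":1},
    {"tx":0.21,"ty":-0.1,"tz":-0.12,"wx":0,"wy":0,"wz":0,"fingers":1},
    {"tx":0.25,"ty":-0.12,"tz":-0.12,"wx":0,"wy":0,"wz":0,"fingers":1}
  ]
}}

```text
clock: 23.2
position: [536.0, 21.0, 306.1]
ee_rot: [-2.519, -1.876, -0.002]
wrist_force: [1.0, -0.3, -0.4]
grip_width: -0.1
```

Run:
```python
from seg import *
applied([.25,-.12,-.12,0,0,0]); s=st()
p,ds,cs=snap('side','s19'); pt,dt,ct=snap('top','t19')
cv2.imwrite('pics/s19c.png',cv2.resize(p[160:270,230:360,::-1],None,fx=5.4,fy=5.4,interpolation=cv2.INTER_CUBIC))
cv2.imwrite('pics/t19c.png',cv2.resize(pt[160:290,330:460,::-1],None,fx=4.6,fy=4.6,interpolation=cv2.INTER_CUBIC))
for n,d,ci in (('side',ds,cs),('top',dt,ct)):
    P,u,v=cloud(ci,d); q=P-mouth; C=np.c_[q@ex-63,q@ey+2,q[:,2]]
    m=(abs(C[:,0])<70)&(C[:,1]<-20)&(C[:,1]>-122)&(abs(C[:,2])<40)
    A=np.c_[C[m][:,:2],np.ones(m.sum())]; k=np.linalg.lstsq(A,C[m][:,2],rcond=None)[0]
    r=abs(A@k-C[m][:,2])<5; k=np.linalg.lstsq(A[r],C[m][r,2],rcond=None)[0]
    print(n,m.sum(),r.mean().round(2),'lid plane slopes deg',np.degrees(k[:2]).round(2),'z over axis',k[2].round(1))
    hsv=cv2.cvtColor(p if n=='side' else pt,cv2.COLOR_RGB2HSV).astype(int)
    red=((hsv[...,0]<8)|(hsv[...,0]>172))&(hsv[...,1]>170)&(hsv[...,2]>100)
    P,u,v=cloud(ci,d,red); q=P-mouth; C=np.c_[q@ex,q@ey+2,q[:,2]]; g=(abs(C[:,0]+15)<40)&(abs(C[:,1])<40)&(abs(C[:,2])<40)
    print('grip x range (hinge mouth frame)',np.percentile(C[g],[2,98],axis=0).round(1).tolist(),g.sum())
```

```text
clk 23.2 j [-0.01 -0.2   1.64  0.    1.7  -1.29] pos [536.   21.  306.1] err [-0.7  1.7 -0.1] rot err deg [-0.01  0.04  0.01] F [ 1.  -0.3 -0.4] w -0.1
side 1215 0.88 lid plane slopes deg [0.27 0.57] z over axis 6.5
grip x range (hinge mouth frame) [[-32.0, -6.2, -18.8], [-1.8, 14.0, 3.7]] 214
top 2814 0.95 lid plane slopes deg [0.2  0.66] z over axis 5.8
grip x range (hinge mouth frame) [[-30.4, -3.0, -13.8], [-0.9, 11.1, 4.7]] 55
```

View pics/s19c.png

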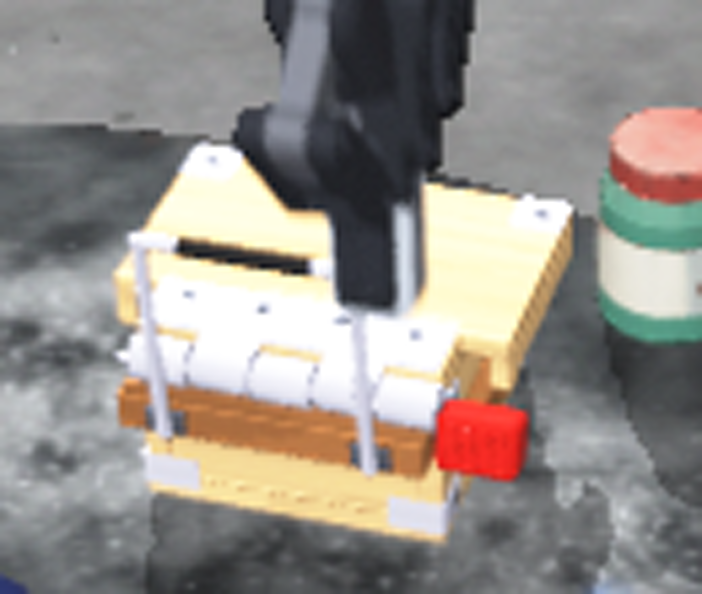

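View pics/t19c.png

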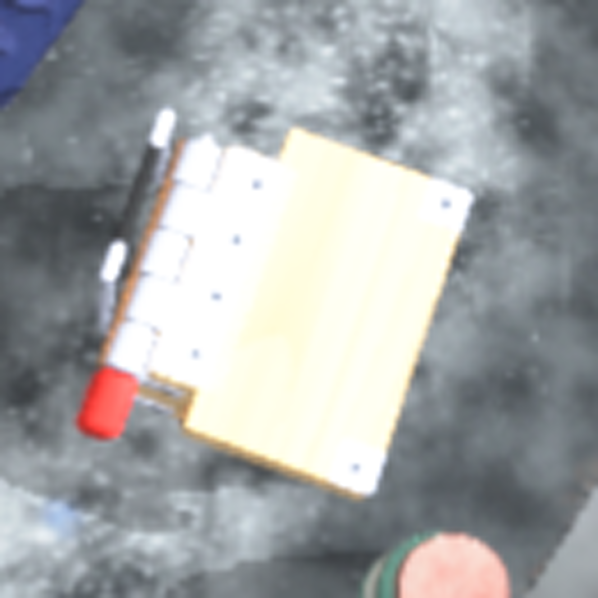

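Request:
{"op": "carry_out", "data": {
  "deltas": [
    {"tx":0.01,"ty":-0.01,"tz":0,"wx":0,"wy":0,"wz":0,"fingers":1},
    {"tx":0.03,"ty":-0.02,"tz":0,"wx":0,"wy":0,"wz":0,"fingers":1},
    {"tx":0.05,"ty":-0.02,"tz":0,"wx":0,"wy":0,"wz":0,"fingers":1},
    {"tx":0.05,"ty":-0.02,"tz":0,"wx":0,"wy":0,"wz":0,"fingers":1},
    {"tx":0.05,"ty":-0.02,"tz":0,"wx":0,"wy":0,"wz":0,"fingers":1},
    {"tx":0.05,"ty":-0.02,"tz":0,"wx":0,"wy":0,"wz":0,"fingers":1},
    {"tx":0.05,"ty":-0.02,"tz":0,"wx":0,"wy":0,"wz":0,"fingers":1},
    {"tx":0.05,"ty":-0.02,"tz":0,"wx":0,"wy":0,"wz":0,"fingers":1}
  ]
}}

```text
clock: 24.1
position: [531.8, 72.4, 305.9]
ee_rot: [-2.519, -1.875, -0.001]
wrist_force: [-0.8, 0.4, -0.2]
grip_width: 0.4
```

Run:
```python
from seg import *
p,ds,cs=snap('side','s20'); pt,dt,ct=snap('top','t20')
for nm,bx in (('s',(300,225,345,260)),('t',(340,230,365,262))):
    for n in ('19','20'):
        im=load(nm+n+'.npz')[0]; hsv=cv2.cvtColor(im,cv2.COLOR_RGB2HSV).astype(int)
        red=((hsv[...,0]<8)|(hsv[...,0]>172))&(hsv[...,1]>150)&(hsv[...,2]>100)
        r=red[bx[1]:bx[3],bx[0]:bx[2]]; v,u=np.nonzero(r); print(nm+n,u.min()+bx[0],u.max()+bx[0],v.min()+bx[1],v.max()+bx[1],(u.mean()+bx[0]).round(2),(v.mean()+bx[1]).round(2),len(u))
# bystanders: difference of first and last top view
a=cv2.cvtColor(load('top0.npz')[0],cv2.COLOR_RGB2GRAY).astype(int);b=cv2.cvtColor(pt,cv2.COLOR_RGB2GRAY).astype(int)
for nm,bx in (('jar',(405,270,445,310)),('pliers',(272,285,345,358)),('wool',(284,198,322,235))): print(nm,abs(a-b)[bx[1]:bx[3],bx[0]:bx[2]].mean().round(2))
cv2.imwrite('pics/s20c.png',cv2.resize(p[160:270,230:360,::-1],None,fx=5.4,fy=5.4,interpolation=cv2.INTER_CUBIC))
cv2.imwrite('pics/t20.png',pt[:,:,::-1])
```

```text
s19 310 327 234 248 318.58 240.86 219
s20 310 327 234 248 318.9 240.99 210
t19 347 356 240 254 351.37 247.64 94
t20 347 356 240 254 351.27 247.51 91
jar 4.8
pliers 4.75
wool 28.78
```

View pics/s20c.png

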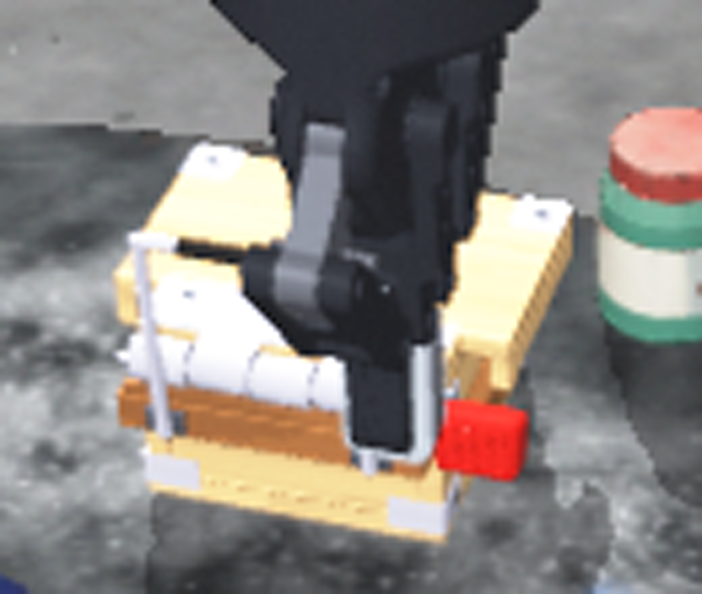

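View pics/t20.png

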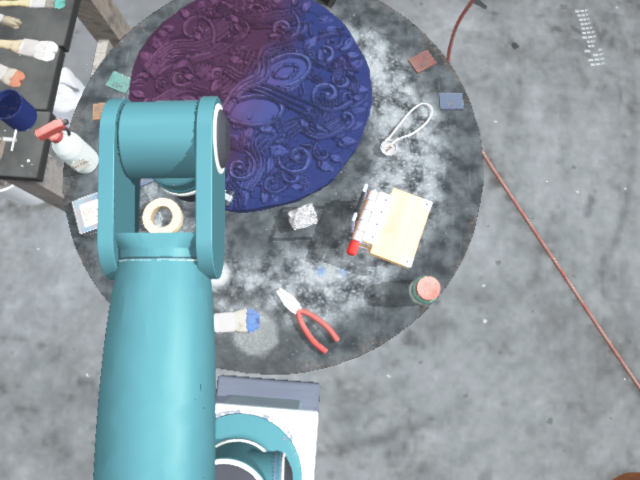

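The lid is shut and the grip hasn't moved between the last two views. The jar at (427,290), pliers at (310,320) and wool at (302,215) are where they were. I'm handing in.

Run:
```python
from plant import manip
print(manip.sign_off())
```

```text
the job is handed in; nothing more can be done
None
```

The pin is in the hinge with its grip against the first knuckle, the lid is shut on the case, and I handed the job in at about 24 s of the 64 s allowed. The hand-in reports no verdict.

**What I did:** My first grasp leaned 45°, which would have run out of joint range at the start of the insertion. I set the pin back where it lay, regrasped it with a 30° lean and inserted it with the gripper rolled 20° about the pin. The grip met the first knuckle with about 12 N of axial contact while the lid still stood open. I then let go, went round the lid and pushed it past upright with shut fingers, and it fell closed.

**Last checks:**
- **Lid:** depth fits from the side and top cameras put it within about 0.7° of flat, with its top about 6 mm above the hinge axis, as it should be when shut.
- **Pin:** the grip's front face measured 1–2 mm short of my first estimate of the hinge mouth. Later views put the mouth about 1 mm farther in, so the gap could be 2–3 mm, within the 5 mm limit. The tip shows beyond the fifth knuckle.
- **At rest:** the grip did not move between the last two pairs of pictures, and the arm was clear of everything.
- **Bystanders:** the jar, pliers and wool are at their original pixel positions. My image-difference figure for the wool was high (29, against about 5 for the jar and pliers). I put that down to the arm's shadow, because the wool still sits at the same pixel.

One move call was refused because I had left out the fingers value, so I resent it; nothing moved in between.

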